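# Stow the remote in the blocked base compartment

### The job

The remote belongs in the compartment at the base of the enamelled shelf, but either the puzzle box or the steel tin stands in the way of its half-open swing door: lift whichever one is in the way up onto the shelf's top board, leaving the other where it is. Then swing the door wide open and slide the remote lengthwise into the compartment until you feel it bear against the rubber stop at the rear, pressing with less than 40 N. Leave the door open and don't disturb the coaster, keyring or controller.

Things in the scene. Friction and masses are not known exactly. Their poses are not given: they have to be found in the camera images.
- shelf: Low white enamelled metal shelf, fixed, 180 deep (x) x 360 wide (y) x 120 high. Origin: centre of underside, on the table; x from front to rear, y to its left. Top board: upper face z=120, a 10 high lip at the rear; left part (y>0) holds coaster and keyring, right part is free. Front face x=-90. Compartment: y=-56 to 172, z=0 to 114, floor is the table, rear open above the stop
- mouth (a point): Centre of the compartment's front opening at table height; the stop is 154 behind it (x=-90, y=+58 in the shelf frame).
- top_free (a point): Middle of the free part of the top board, on its upper face, 120 above the table.
- stop: Black rubber strip 12 x 214 x 22 high lying across the rear of the compartment floor, fixed to the shelf; origin: centre of the lower edge of its front face (the face towards the opening), at x=+64, y=+58 in the shelf frame.
- door (a joint): Angle of the flat white swing door: 0 shut, grows as its free edge swings out towards the robot, up to 2.0 rad; stays where left. Starts ajar at 0.32 to 0.42. Panel 210 wide, 8 thick, from 6 to 106 above the table; an upright steel pull (12 wide, 50 high, standing out 16) on its outer face 185 from the hinge, 50 to 100 above the table
- door_hinge (a point): Top of the upright hinge axis of the door, 106 above the table, at the left front edge of the shelf (x=-96, y=+165 in the shelf frame).
- door_edge (a point): Top corner of the door's free edge, mid-thickness, 106 above the table, 212 from the hinge axis.
- remote: Slim grey remote control lying flat, 150 long (x) x 44 wide (y) x 20 thick, about 130 g; origin: centre of its underside; either end may go in first (fully home its centre is at about x=-11 of the shelf frame, its outer end 4 inside the front edge, under the top board: a gripper held upright cannot push it that far, a tilted one can).
- puzzle_box: Wooden puzzle box, upright square block 56 x 56 x 80 high, about 180 g; origin: centre of its underside. Either this or the tin stands in the door's swing.
- tin: Plain closed steel tin, upright cylinder 56 diameter, 80 high, about 160 g; origin: centre of its underside. Either this or the puzzle box stands in the door's swing; the other stands about 0.35 m left of the shelf's middle line, clear of the door.
- coaster: Bystander: round glass coaster, 90 diameter, 7 thick, lying on the left part of the top board; origin: centre of underside.
- keyring: Bystander: steel ring (32 outside diameter) with two flat keys, about 75 long, 5 thick, lying on the top board; origin: centre of the ring, underside.
- controller: Bystander: black game controller, about 100 x 165 x 45 high, on the table to the right; origin: centre of underside.

How it is judged:
By the outcome, as a careful person would: the job done as asked, in the order asked, and still so for the second after the job is handed in, with the robot touching nothing.
It also fails if it takes over 72 s, if anything falls off the work surface, if the arm or the gripper's body presses on something with over 40 N, if the wrist force passes 120 N, or if a joint passes its speed limit or range.

### The arm

A 7-joint arm with a two-finger parallel gripper is mounted at the origin on the work surface. World frame = base frame: x ahead of the robot, y to its left, z up, the work surface at z = 0. Lengths are in m, angles in rad, forces in N, time in s.
With the tool pointing down it reaches from about 0.4 to 0.9 m from the base axis. Payload 5.5 kg.
Tool frame: the origin (TCP) lies on the centre line of the jaws, within the pads' length; the fingertips stand 11 mm ahead of it and the grasp point (between the pads) lies 8 mm behind it; z points along the fingers, y is the line along which they close (so a half turn about z gives the same grasp; the last joint's range is limited). The gripper opens to 92 mm and grips with 3 to 60 N. Pads are 19 mm wide; open, the fingers measure 130 mm over their backs; the gripper's body (75 mm by 190 mm) begins 47 mm behind the grasp point.
Start: joints at [-0.977, 0.501, -0.427, 1.55, 0.221, 1.138, -0.21], TCP at [0.211, 0.615, 0.238] pointing down, gripper open.
Joint ranges: [-2.88, 2.88], [-0.31, 2.03], [-1.54, 1.56], [0.2, 2.42], [-1.41, 4.55], [0.19, 2.02], [-2.57, 2.57]. Speed limits (rad/s): [2.57, 2.57, 3.14, 3.14, 3.14, 3.14, 3.14].

### API

Orientations are given as a unit quaternion [w, x, y, z].
In Python, from plant import robot, vision, workorder gives the robot as it stands.
- The arm moves only by the tool apply_moves, never from a script. Its argument "rows" is text: rows parted by semicolons, each of 4 numbers parted by spaces: the shift along the tool's x, y, z in mm, then the turn about the tool's z in rad. In form: tx ty tz roll; .... A call has 1 to 12 rows; each row is the pose to reach, as a shift and turn from the pose commanded when the call began, along the tool's axes at that moment; what a row does not reach only later rows make up. A row lasts 1/12 s, in which the tool goes at most 41.7 mm and 7.16 degrees, less where a joint would pass 70% of its speed; a pose out of reach is approached as far as the arm can. A call with a gripper value outside its range is refused whole. "hand" is the closure in counts, from 0 (fully open) to 255 (shut), set as the call begins (left out, the last holds). The fingers move at their own pace and stop on an object; "grip_force" is the grip in N (left out, the last holds). Time passes only in rows, so rows that repeat a pose let the fingers close. It gives the time, the measured TCP pose, the force, the opening and the grip force at its end, in the units of the state.
- robot.state(): the state, without advancing time (a new reading comes with each control period).
- vision.camera(name): name is "scene" or "side" or "wrist"; returns a dict with "img" (480x640x3 uint8, red, green, blue), "range_z" (480x640 float32, m along the optical axis (not along the pixel's ray), 0 where there is no reading), "mtx" (3x3 intrinsics, pixels), "distortion" ([k1, k2, p1, p2, k3] as OpenCV has them; the pictures are not rectified), "xyz" and "orientation" of the camera in the world. Camera axes: x right, y down, z forward; pixel columns grow to the right and rows downward; lengths in m; the calibration is good to about 2 mm. A picture is of the moment at which its call begins.
- workorder.sign_off(): hands the job in; it is judged then, once.
The state is a dict: "time_s": time; "joint_positions": joint angles; "qd": joint speeds; "joint_efforts": joint torques, N m; "tool_pos": TCP position; "tcp_rot": TCP orientation; "force": force on the tool from outside, world axes, zero at the start; "moment": the same for the moment, N m; "opening": opening from 0.0 (shut) to 1.0 (fully open); "gripper_force": force on a finger pad.
Only numpy, scipy, OpenCV 4.12 (cv2) and the standard library are available. Lean on these libraries where they do the work, as an engineer would, in place of code of your own. Each camera call takes 0.05 s, during which the arm holds its last target. There are 200 camera calls.

## Working session

There is one attempt and no reset: what is moved stays moved. The work goes in short steps, Python scripts to look and compute and a tool call to move; the robot and the scene stay as the last step left them, time stands still between calls to the robot, and variables do not carry over. Pictures are saved under pics/ and viewed, at most 10 in all, crops included, and the job is handed in when it is done.

Besides the shell and the picture viewer there is one more tool, called after "Call:" in YAML: its name, and indented under it one key for each argument. apply_moves: Moves the arm, as the interface text tells. Its arguments: {"type":"object","properties":{"rows":{"type":"string"},"hand":{"type":"number"},"grip_force":{"type":"number"}},"required":["rows"]}

```bash
mkdir -p pics
cat > h.py <<'E'
import numpy as np, cv2
from scipy.spatial.transform import Rotation as R
from plant import robot, vision, workorder
def rot(q): return R.from_quat([q[1],q[2],q[3],q[0]]).as_matrix()
def cam(n,save=None):
    c=vision.camera(n)
    if save: cv2.imwrite(f'pics/{save}.png',c['img'][:,:,::-1])
    return c
def cloud(c):
    h,w=c['range_z'].shape
    u,v=np.meshgrid(np.arange(w),np.arange(h))
    p=cv2.undistortPoints(np.stack([u,v],-1).reshape(-1,1,2).astype(np.float64),np.array(c['mtx']),np.array(c['distortion'])).reshape(h,w,2)
    z=c['range_z']; P=np.dstack([p[...,0]*z,p[...,1]*z,z])
    W=P@rot(c['orientation']).T+np.array(c['xyz']); W[z==0]=np.nan
    return W
E
python3 - <<'E'
from h import *
s=robot.state(); print(s)
for n in('scene','side'):
    c=cam(n,n); np.savez(n,W=cloud(c),img=c['img']); print(n,c['xyz'],c['orientation'])
    a=c['img']
E
```

```text
{'time_s': 0.0, 'joint_positions': array([-0.97679213,  0.50185381, -0.42677807,  1.551458  ,  0.22081962,
        1.13831827, -0.21030164]), 'qd': array([-0.00144526, -0.00201919,  0.00035824,  0.00018914,  0.00125162,
        0.00158466, -0.0008611 ]), 'joint_efforts': array([ 1.25182578e-03, -5.66606998e+01, -5.81591919e+00, -2.79120076e+01,
       -6.86605554e-02,  3.10069544e-02,  1.82875747e-04]), 'tool_pos': array([0.2109546 , 0.6140843 , 0.23667012]), 'tcp_rot': array([-1.82140551e-04,  1.64623456e-01,  9.86355991e-01, -9.71520639e-04]), 'force': array([0.4838831 , 0.63746715, 0.63488627]), 'moment': array([ 0.03455116, -0.01206846,  0.01038443]), 'gripper_force': 0.0, 'opening': 0.9996116838083332}
scene [0.81509422 0.73705049 0.96793006] [-0.04250547  0.13175269  0.92309064 -0.35880105]
side [ 0.17595121 -1.19647936  0.83962604] [-0.48223475  0.85828589 -0.14672188  0.09626873]
```

View pics/scene.png

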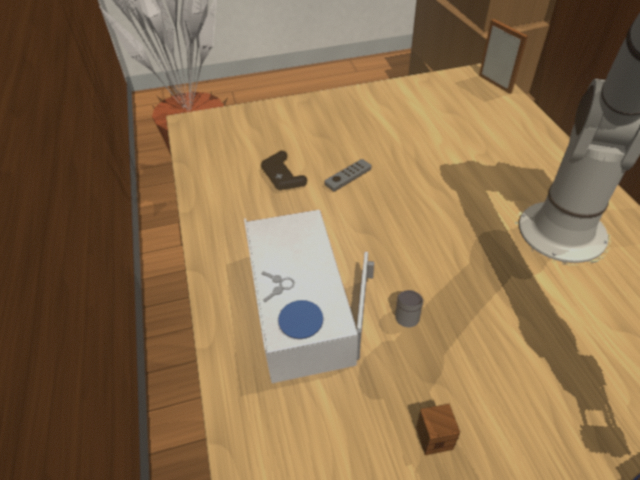

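View pics/side.png

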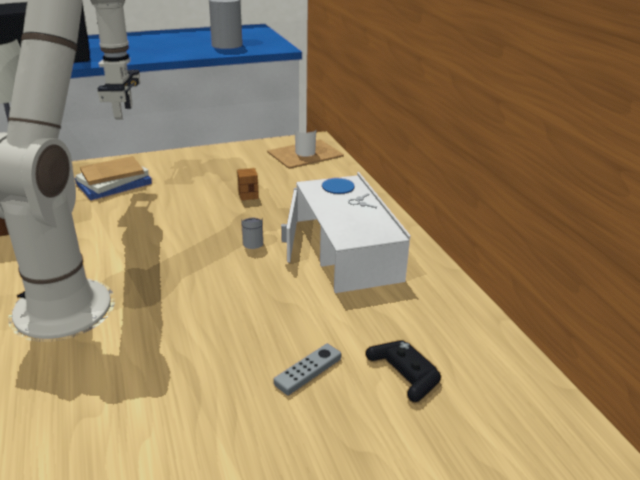

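The scene picture shows the tin (409,308) in the door's swing, the puzzle box (438,428) clear of it, the remote at (348,175), the controller at (283,172) and the shelf spanning about (250–355, 215–380). The door free edge is at (366,258). The side view agrees.

Run:
```python
from h import *
for n in('scene','side'):
    d=np.load(n+'.npz');W=d['W'];img=d['img'].astype(int)
    ok=~np.isnan(W[...,0]); x,y,z=W[...,0],W[...,1],W[...,2]
    print(n,'table z',np.nanmedian(z[400:470,250:380]))
    inr=ok&(x>.2)&(x<1.1)&(abs(y)<.7)
    # shelf top board
    m=inr&(abs(z-.12)<.006)
    k,l,st,c=cv2.connectedComponentsWithStats(m.astype(np.uint8))
    i=1+np.argmax(st[1:,4]); p=W[l==i]; 
    r=cv2.minAreaRect((p[:,:2]*1000).astype(np.float32)); print('top',len(p),r,cv2.boxPoints(r).round().tolist(), p[:,2].mean())
    # objects: components above table
    m=inr&(z>.012)&(z<.118)
    k,l,st,c=cv2.connectedComponentsWithStats(m.astype(np.uint8))
    for i in range(1,k):
        if st[i,4]<80: continue
        p=W[l==i]; zt=np.percentile(p[:,2],97); t=p[p[:,2]>zt-.012]
        r=cv2.minAreaRect((t[:,:2]*1000).astype(np.float32))
        print(c[i].round(),st[i,4],'ztop %.3f'%zt,np.round(r[0]),np.round(r[1]),round(r[2],1),cv2.boxPoints(r).round().tolist())
```

```text
scene table z 7.152822866274278e-05
top 9734 ((706.609130859375, 37.242889404296875), (364.41748046875, 179.3504638671875), 86.57181549072266) [[606.0, -139.0], [785.0, -150.0], [807.0, 214.0], [628.0, 224.0]] 0.120024103702841
[281. 172.] 924 ztop 0.040 [ 646. -428.] [ 82. 152.] 12.9 [[589.0, -363.0], [623.0, -511.0], [703.0, -493.0], [669.0, -345.0]]
[347. 174.] 560 ztop 0.023 [ 465. -365.] [150.  50.] 25.7 [[387.0, -375.0], [409.0, -420.0], [544.0, -355.0], [522.0, -310.0]]
[321. 346.] 3055 ztop 0.114 [639. 156.] [333. 116.] 37.1 [[471.0, 102.0], [541.0, 9.0], [807.0, 210.0], [737.0, 303.0]]
[408. 307.] 778 ztop 0.077 [483. 140.] [54. 52.] 88.2 [[457.0, 114.0], [509.0, 113.0], [510.0, 166.0], [458.0, 168.0]]
[438. 428.] 1590 ztop 0.082 [534. 410.] [57. 57.] 85.3 [[503.0, 384.0], [560.0, 380.0], [564.0, 436.0], [507.0, 441.0]]
side table z -3.5745152137001135e-05
top 4728 ((704.9547729492188, 35.65724182128906), (370.9896240234375, 181.94168090820312), 87.00521087646484) [[604.0, -145.0], [786.0, -154.0], [805.0, 216.0], [624.0, 226.0]] 0.12034628432421335
[305. 142.] 477 ztop 0.09
[... 251 characters left out ...]
] [68. 55.] 87.0 [[502.0, 372.0], [556.0, 369.0], [560.0, 437.0], [505.0, 440.0]]
[295. 218.] 885 ztop 0.109 [580. 116.] [230.  88.] 85.1 [[527.0, 6.0], [614.0, -2.0], [633.0, 227.0], [546.0, 235.0]]
[252. 230.] 551 ztop 0.078 [474. 125.] [41. 54.] 63.9 [[441.0, 119.0], [489.0, 95.0], [508.0, 131.0], [459.0, 155.0]]
[365. 262.] 3154 ztop 0.116 [ 670. -122.] [103. 216.] 53.9 [[553.0, -100.0], [727.0, -227.0], [788.0, -144.0], [614.0, -17.0]]
[408. 366.] 2156 ztop 0.041 [ 642. -433.] [ 86. 151.] 12.5 [[584.0, -369.0], [617.0, -516.0], [701.0, -498.0], [668.0, -351.0]]
[306. 367.] 1305 ztop 0.023 [ 462. -369.] [152.  47.] 24.1 [[383.0, -378.0], [402.0, -421.0], [541.0, -359.0], [521.0, -316.0]]
```

Call:
apply_moves:
  rows: "-411 -360 0 0;-411 -360 0 0;-411 -360 0 0;-411 -360 0 0;-411 -360 0 0;-411 -360 0 0;-411 -360 0 0;-411 -360 0 0;-411 -360 0 0;-411 -360 0 0;-411 -360 0 0;-411 -360 0 0"
  hand: 0

```text
time_s: 1.1
tool_pos: [0.4602, 0.179, 0.2377]
tcp_rot: [-0.0, 0.165, 0.986, -0.0]
force: [1.1, -0.0, -0.2]
opening: 0.997
gripper_force: 0.0
```

```bash
cat >> h.py <<'E'
def to(p):
    s=robot.state(); return np.round(rot(s['tcp_rot']).T@(np.array(p)-s['tool_pos'])*1000,1)
E
python3 - <<'E'
from h import *
c=cam('wrist'); W=cloud(c)
m=(abs(W[...,2]-.08)<.006)
k,l,st,ce=cv2.connectedComponentsWithStats(m.astype(np.uint8))
for i in range(1,k):
    if st[i,4]>300:
        p=W[l==i]; print(st[i],p[:,2].mean(),cv2.minEnclosingCircle((p[:,:2]*1000).astype(np.float32)))
print(to([.483,.14,.047]), robot.state()['tool_pos'])
E
```

```text
[ 593  177   47   81 3167] 0.07817273418831355 ((533.3546142578125, 396.914306640625), 32.245182037353516)
[242 379 173  11 931] 0.08160221528834606 ((593.1219482421875, 146.09234619140625), 70.85811614990234)
[-26.2 -21.1 190.7] [0.46490828 0.16960729 0.23750173]
```

Run:
```python
from h import *
c=cam('wrist','w1'); W=cloud(c)
d=np.hypot(W[...,0]-.483,W[...,1]-.14)
for lo in np.arange(.05,.1,.005):
    m=(d<.06)&(W[...,2]>lo)&(W[...,2]<lo+.005); p=W[m]
    if len(p)>20: print(lo.round(3),len(p),cv2.minEnclosingCircle((p[:,:2]*1000).astype(np.float32)),np.argwhere(m).mean(0))
print(to([.483,.14,.047]))
```

```text
0.05 57 ((465.0913391113281, 145.76210021972656), 21.21066665649414) [213.42105263 290.1754386 ]
0.055 121 ((480.8762512207031, 137.2092742919922), 28.611412048339844) [240.84297521 286.85950413]
0.06 3506 ((480.8580017089844, 137.25625610351562), 28.821794509887695) [247.0653166 282.6058186]
0.065 98 ((474.56695556640625, 141.46627807617188), 26.753787994384766) [220.83673469 290.52040816]
0.07 105 ((473.7908935546875, 142.82696533203125), 26.117298126220703) [222.05714286 288.13333333]
0.075 69 ((474.22650146484375, 141.7174835205078), 26.581823348999023) [224.10144928 287.88405797]
[-29.4 -23.9 190.5]
```

View pics/w1.png

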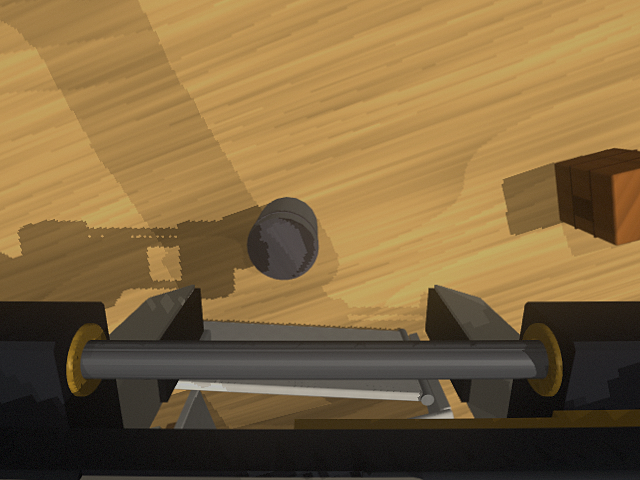

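The wrist view shows the tin at (283,245) with its rim, centre at about (0.481, 0.137). The puzzle box is at (600,195) and the door's top edge is behind the gripper.

Call:
apply_moves:
  rows: "-29 -27 0 0;-29 -27 30 0;-29 -27 70 0;-29 -27 110 0;-29 -27 110 0;-29 -27 110 0"

```text
time_s: 1.7
tool_pos: [0.4761, 0.1459, 0.126]
tcp_rot: [-0.003, 0.164, 0.986, -0.001]
force: [-0.2, 0.1, 0.8]
opening: 1.0
gripper_force: 0.0
```

Run:
```python
from h import *
print(to([.481,.137,.047]), robot.state()['tool_pos'])
```

```text
[-7.9 -6.5 79. ] [0.47610198 0.14586492 0.12601987]
```

Call:
apply_moves:
  rows: "-8 -6 20 0;-8 -6 50 0;-8 -6 79 0;-8 -6 79 0;-8 -6 79 0"

```text
time_s: 2.12
tool_pos: [0.4845, 0.1384, 0.05]
tcp_rot: [-0.0, 0.164, 0.986, 0.0]
force: [0.2, -0.8, 0.8]
opening: 1.0
gripper_force: 0.0
```

Call:
apply_moves:
  rows: "0 0 0 0;0 0 0 0;0 0 0 0;0 0 0 0;0 0 0 0;0 0 0 0"
  hand: 255
  grip_force: 20

```text
time_s: 2.62
tool_pos: [0.4843, 0.1376, 0.0493]
tcp_rot: [0.0, 0.165, 0.986, -0.0]
force: [-0.9, -2.0, 1.5]
opening: 0.613
gripper_force: 0.9
```

Run:
```python
from h import *
s=robot.state(); print(s['opening'],s['gripper_force'],s['force'],s['tool_pos'])
# top frame transform, straight shift to free top
print(to([.701,-.063,s['tool_pos'][2]+.13]))
```

```text
0.6125238846947609 0.9026625193655491 [-0.91087568 -2.03444133  1.49299198] [0.48427871 0.13755222 0.04926034]
[-270.2 -119.3 -129.8]
```

Call:
apply_moves:
  rows: "0 0 0 0;0 0 0 0;0 0 -10 0;0 0 -40 0;0 0 -80 0;0 0 -120 0;0 0 -160 0;0 0 -170 0;0 0 -170 0"

```text
time_s: 3.37
tool_pos: [0.4865, 0.1387, 0.2228]
tcp_rot: [0.004, 0.165, 0.986, 0.002]
force: [0.8, 0.6, -1.4]
opening: 0.607
gripper_force: 20.0
```

Call:
apply_moves:
  rows: "-270 -119 0 0;-270 -119 0 0;-270 -119 0 0;-270 -119 0 0;-270 -119 0 0;-270 -119 0 0;-270 -119 0 0;-270 -119 0 0;-270 -119 0 0;-270 -119 0 0"

```text
time_s: 4.2
tool_pos: [0.6991, -0.0619, 0.2155]
tcp_rot: [-0.003, 0.165, 0.986, 0.0]
force: [0.2, 0.7, -1.5]
opening: 0.608
gripper_force: 20.0
```

Run:
```python
from h import *
c=cam('scene','s2'); s=robot.state(); print(s['opening'],s['gripper_force'],s['force'],s['tool_pos'])
print(to([.701,-.063,.05+.121]))
```

```text
0.6110089186970876 20.000047981739044 [-0.28570323  0.63974126 -1.3945609 ] [ 0.69915086 -0.06060375  0.21639096]
[-2.7 -1.7 45.4]
```

View pics/s2.png

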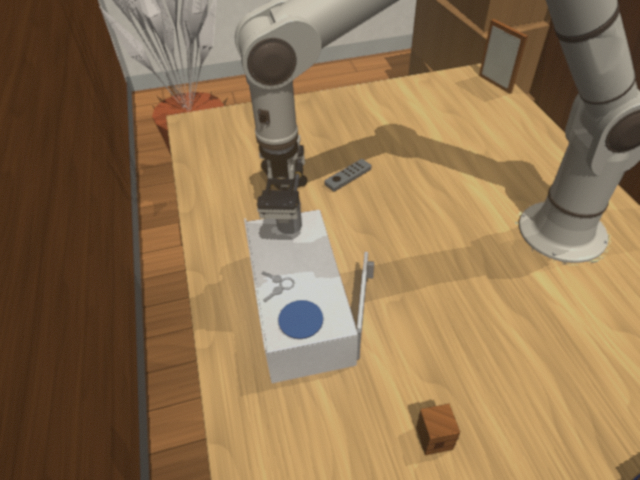

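The picture shows the tin held over the free right part of the board at (288,225), clear of the keyring (280,287).

Call:
apply_moves:
  rows: "-2 -2 20 0;-2 -2 36 0;-2 -2 41 0;-2 -2 44 0;-2 -2 45 0;-2 -2 45 0"

```text
time_s: 4.75
tool_pos: [0.7022, -0.064, 0.1745]
tcp_rot: [0.0, 0.164, 0.986, 0.0]
force: [0.2, -0.0, -0.7]
opening: 0.607
gripper_force: 20.0
```

Call:
apply_moves:
  rows: "0 0 0 0;0 0 0 0;0 0 0 0;0 0 0 0;0 0 0 0;0 0 0 0;0 0 -5 0;0 0 -45 0;0 0 -85 0;0 0 -125 0"
  hand: 0

```text
time_s: 5.58
tool_pos: [0.7014, -0.065, 0.2998]
tcp_rot: [-0.001, 0.165, 0.986, -0.0]
force: [0.5, 0.1, 0.2]
opening: 0.996
gripper_force: 0.0
```

```bash
cat > sh.py <<'E'
from h import *
YAW=-.057; C=np.array([.706,.0365])
Rs=np.array([[np.cos(YAW),-np.sin(YAW)],[np.sin(YAW),np.cos(YAW)]])
def w(x,y,z): return np.r_[C+Rs@[x/1000,y/1000],z]
def ins(W): # world cloud -> shelf frame
    q=W.copy(); q[...,:2]=(W[...,:2]-C)@Rs; return q*1000
E
python3 - <<'E'
from sh import *
print(robot.state()['joint_positions'].round(2))
Q=ins(cloud(cam('scene'))); x,y,z=Q[...,0],Q[...,1],Q[...,2]
m=(x<-98)&(x>-300)&(y>-80)&(y<170)&(z>94)&(z<115); p=Q[m]
d=p[:,:2]-[-96,165]; r=np.hypot(*d.T); a=np.arctan2(-d[:,0],-d[:,1])
for lo in range(40,230,20):
    k=(r>lo)&(r<lo+20); 
    if k.any(): print(lo,k.sum(),np.median(a[k]).round(3))
a0=np.median(a[(r>100)&(r<180)])
m=(z>185)&(z<210)&(abs(x)<120)&(y<0)&(y>-180); p=Q[m]; print('tin',cv2.minEnclosingCircle(p[:,:2].astype(np.float32)),len(p),np.percentile(p[:,2],[5,50,95]))
t=(a0-.0); 
# inside point: 180 along, 22 behind inner face
for rr in (165,180):
  pos=np.array([-96,165])+rr*np.array([-np.sin(t),-np.cos(t)])+26*np.array([np.cos(t),-np.sin(t)])
  print(a0,rr,pos,w(*pos,.2),to(w(*pos,.3)))
E
```

```text
[ 0.11  0.53 -0.09  1.33  0.05  1.29  1.26]
40 32 0.318
60 29 0.305
80 32 0.332
100 29 0.327
120 27 0.329
140 27 0.333
160 41 0.344
180 46 0.36
200 14 0.333
tin ((-0.6125448942184448, -94.28593444824219), 27.65203285217285) 132 [185.28462003 191.78390304 199.72907736]
0.33418290980543197 165 [-125.55792531    0.60009413] [0.58068018 0.04425205 0.2       ] [154.   62.8   9.3]
0.33418290980543197 180 [-130.47788619  -13.5700853 ] [0.57496094 0.03038517 0.2       ] [154.9  47.8   9.2]
```

Call:
apply_moves:
  rows: "155 48 0 0;155 48 0 0;155 48 0 0;155 48 0 0;155 48 0 0;155 48 0 0;155 48 60 0;155 48 100 0;155 48 100 0;155 48 100 0"
  hand: 255
  grip_force: 5

```text
time_s: 6.47
tool_pos: [0.5686, 0.0291, 0.1939]
tcp_rot: [-0.004, 0.165, 0.986, -0.001]
force: [0.9, -0.6, 0.1]
opening: 0.322
gripper_force: 0.0
```

Run:
```python
from sh import *
s=robot.state(); print(s['tool_pos'],ins(np.array(s['tool_pos'])),s['opening'], to([.575,.0304,.078]))
```

```text
[0.56857826 0.02913709 0.19394133] [-136.77909829  -15.17975211  193.94132547] 0.3224165669713967 [ -6.5   3.7 115.9]
```

Call:
apply_moves:
  rows: "-6 3 0 0;-6 3 0 0;-6 3 0 0;-6 3 20 0;-6 3 50 0;-6 3 80 0;-6 3 105 0;-6 3 115 0;-6 3 115 0;-6 3 115 0"

```text
time_s: 7.3
tool_pos: [0.5788, 0.0317, 0.0849]
tcp_rot: [0.001, 0.165, 0.986, 0.0]
force: [0.3, 0.3, -0.2]
opening: 0.008
gripper_force: 0.0
```

Run:
```python
from sh import *
s=robot.state(); print(s['force'],s['opening'],s['tool_pos'],ins(np.array(s['tool_pos'])))
b=ins(np.array(s['tool_pos']))[:2]
for a in (.5,.7,.9,1.1,1.3,1.5,1.7,1.8):
  rr=175; off=14
  pos=np.array([-96,165])+rr*np.array([-np.sin(a),-np.cos(a)])+off*np.array([np.cos(a),-np.sin(a)])
  print(a,pos.round(),to(w(*pos,s['tool_pos'][2])))
```

```text
[ 0.33783305  0.32966268 -0.1643253 ] 0.007614512544830045 [0.57877032 0.03171363 0.08488945] [-126.75038082  -12.02675848   84.88945442]
0.5 [-168.    5.] [43.9  5.1 -0.1]
0.7 [-198.   22.] [77.9 13.6 -0.1]
0.9 [-224.   45.] [ 1.095e+02  2.870e+01 -1.000e-01]
1.1 [-246.   73.] [137.5  49.9  -0.2]
1.3 [-261.  105.] [160.7  76.1  -0.2]
1.5 [-270.  139.] [178.2 106.4  -0.2]
1.7 [-271.  174.] [189.4 139.7  -0.2]
1.8 [-270.  191.] [192.5 157.   -0.2]
```

Call:
apply_moves:
  rows: "15 1 0 0;30 3 0 0;44 5 0 0.05;60 9 0 0.1;78 14 0 0.15;94 21 0 0.2;110 29 0 0.25;124 39 0 0.3;138 50 0 0.35;150 62 0 0.4;161 76 0 0.45;161 76 0 0.45"

```text
time_s: 8.3
tool_pos: [0.4511, 0.1605, 0.0864]
tcp_rot: [0.001, 0.379, 0.925, 0.003]
force: [-0.3, -0.2, 0.2]
opening: 0.007
gripper_force: 0.0
```

Run:
```python
from sh import *
s=robot.state(); print(s['force'],s['tool_pos'],ins(np.array(s['tool_pos'])))
for a in (1.4,1.5,1.6,1.7):
  rr=175; off=17
  pos=np.array([-96,165])+rr*np.array([-np.sin(a),-np.cos(a)])+off*np.array([np.cos(a),-np.sin(a)])
  print(a,pos.round(),to(w(*pos,s['tool_pos'][2])))
```

```text
[-0.25273263 -0.15637788  0.21533303] [0.45114392 0.16047904 0.08639205] [-261.50515466  109.25875619   86.39204724]
1.4 [-266.  119.] [9.2 4.3 0. ]
1.5 [-269.  136.] [23.3 14.6  0.1]
1.6 [-271.  153.] [36.4 26.4  0.1]
1.7 [-272.  171.] [48.2 39.4  0.2]
```

Call:
apply_moves:
  rows: "9 4 0 0.05;23 14 0 0.1;36 26 0 0.15;48 39 0 0.2;52 45 0 0.2;52 45 0 0.2;52 45 0 0.2"

```text
time_s: 8.88
tool_pos: [0.4457, 0.2241, 0.0845]
tcp_rot: [0.001, 0.47, 0.883, 0.0]
force: [-0.4, -0.0, -0.9]
opening: 0.008
gripper_force: 0.0
```

Run:
```python
from sh import *
s=robot.state(); print(s['force'],s['tool_pos'],ins(np.array(s['tool_pos'])),s['joint_positions'].round(2))
Q=ins(cloud(cam('scene','s3'))); x,y,z=Q[...,0],Q[...,1],Q[...,2]
m=(x<-98)&(x>-320)&(y>-80)&(y<300)&(z>90)&(z<108); p=Q[m]
d=p[:,:2]-[-96,165]; r=np.hypot(*d.T); a=np.arctan2(-d[:,0],-d[:,1])
for lo in range(20,230,20):
    k=(r>lo)&(r<lo+20)
    if k.any(): print(lo,k.sum(),np.percentile(a[k],[10,50,90]).round(3))
```

```text
[-0.41409586 -0.0315556  -0.86351525] [0.44574588 0.22410032 0.08452808] [-270.51887803  172.46918918   84.5280824 ] [-0.51  0.42 -0.01  2.05  0.01  0.66  0.06]
20 69 [1.737 1.907 1.972]
40 80 [1.752 1.847 1.887]
60 78 [1.758 1.832 1.855]
80 69 [1.772 1.822 1.842]
100 47 [1.801 1.82  1.833]
120 2 [1.821 1.823 1.825]
160 33 [1.769 1.803 1.839]
180 112 [1.776 1.807 1.887]
200 38 [1.78  1.797 1.807]
```

View pics/s3.png

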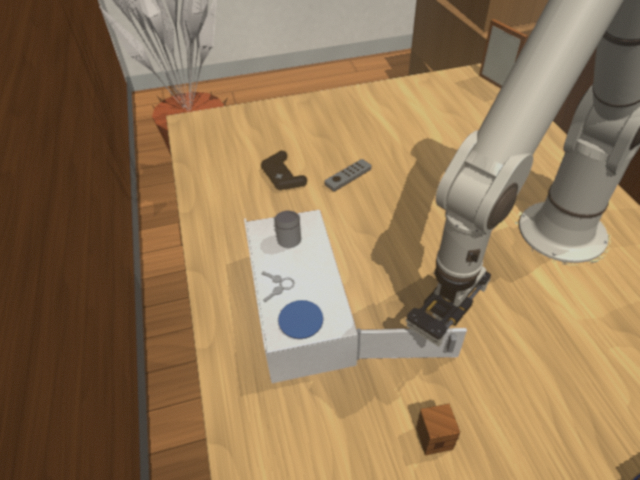

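The door stands wide open at about 1.8 rad (scene picture: panel from (358,345) to (463,342)), the tin is on the free part of the top board (288,228), and the coaster and keyring are unmoved.

Call:
apply_moves:
  rows: "0 0 -40 0;0 0 -80 0;0 0 -120 0;0 0 -160 0;0 0 -200 0;0 0 -240 0;0 0 -240 0"

```text
time_s: 9.52
tool_pos: [0.4488, 0.2247, 0.3323]
tcp_rot: [0.004, 0.472, 0.882, 0.006]
force: [1.3, 0.5, -0.2]
opening: 0.008
gripper_force: 0.0
```

Run:
```python
from sh import *
for n in ('scene','side'):
    W=np.load(n+'.npz')['W']; x,y,z=W[...,0],W[...,1],W[...,2]
    m=(z>.15)&(x>.85); print(n,m.sum(), [ (round(float(np.percentile(x[m&(abs(y-c)<.1)],2)),2)) for c in (-.5,-.3,-.1,.1,.3) if (m&(abs(y-c)<.1)).any()])
    m=(abs(z)<.004)&(abs(y)<.3); print('table xmax',np.nanmax(x[m]))
print(to([.75,-.05,.33]),robot.state()['tool_pos'])
```

```text
scene 12912 [1.25, 1.25, 1.25, 1.25]
table xmax 1.2566563608056547
side 47667 [1.25, 1.25, 1.25, 1.25]
table xmax 1.2618114858136054
[-395.7   97.9    4.2] [0.44882179 0.22471837 0.33232375]
```

Call:
apply_moves:
  rows: "-396 98 0 -0.92;-396 98 0 -0.92;-396 98 0 -0.92;-396 98 0 -0.92;-396 98 0 -0.92;-396 98 0 -0.92;-396 98 0 -0.92;-396 98 0 -0.92;-396 98 0 -0.92;-396 98 0 -0.92;-396 98 0 -0.92;-396 98 0 -0.92"

```text
time_s: 10.52
tool_pos: [0.7467, -0.0567, 0.3208]
tcp_rot: [-0.002, 0.034, 0.999, -0.001]
force: [-0.1, 0.6, -0.3]
opening: 0.004
gripper_force: 0.0
```

Run:
```python
from sh import *
s=robot.state(); print(s['tool_pos'],s['tcp_rot'].round(3),s['joint_positions'].round(2)); print(rot(s['tcp_rot']).round(3)); print(to([1.05,-.05,.30]))
```

```text
[ 0.74669644 -0.05666048  0.32080621] [-0.002  0.034  0.999 -0.001] [-0.    0.6   0.07  1.16 -0.04  1.38  1.57]
[[-0.998  0.067 -0.003]
 [ 0.067  0.998 -0.003]
 [ 0.003 -0.003 -1.   ]]
[-302.2   27.1   19.8]
```

Now test whether overreaching outward leans the tool forward.

Call:
apply_moves:
  rows: "-40 0 0 0;-80 0 0 0;-120 0 0 0;-160 0 0 0;-200 0 0 0;-240 0 0 0;-280 0 0 0;-280 0 0 0"

```text
time_s: 11.18
tool_pos: [0.9228, -0.0748, 0.3087]
tcp_rot: [0.009, 0.04, 0.999, 0.003]
force: [-1.2, -1.9, 1.0]
opening: 0.007
gripper_force: 0.0
```

Run:
```python
from sh import *
s=robot.state(); print(s['tool_pos'],s['tcp_rot'].round(3),s['joint_positions'].round(2)); print(rot(s['tcp_rot']).round(3))
```

```text
[ 0.92278433 -0.0748014   0.30867727] [0.009 0.04  0.999 0.003] [-0.02  1.17  0.76  0.22 -0.72  1.79  1.62]
[[-0.997  0.08   0.018]
 [ 0.08   0.997  0.005]
 [-0.018  0.007 -1.   ]]
```

Call:
apply_moves:
  rows: "-200 0 0 0;-200 0 0 0;-200 0 0 0;-200 0 0 0;-200 0 0 0;-200 0 0 0"

```text
time_s: 11.68
tool_pos: [0.95, -0.0756, 0.2751]
tcp_rot: [0.03, 0.039, 0.999, 0.002]
force: [0.1, -1.2, 0.4]
opening: 0.004
gripper_force: 0.0
```

Run:
```python
from sh import *
s=robot.state(); print(s['tool_pos'],s['tcp_rot'].round(3),s['joint_positions'].round(2)); print(rot(s['tcp_rot']).round(3))
```

```text
[ 0.95002086 -0.0755747   0.27512818] [0.03  0.039 0.999 0.002] [-0.04  1.27  1.42  0.2  -1.38  1.77  1.66]
[[-0.995  0.079  0.061]
 [ 0.079  0.997  0.001]
 [-0.06   0.006 -0.998]]
```

Call:
apply_moves:
  rows: "80 0 0 0;80 0 0 0;120 0 0 0;120 0 0 0;120 0 0 0"

```text
time_s: 12.1
tool_pos: [0.8267, -0.0645, 0.2671]
tcp_rot: [0.029, 0.039, 0.999, 0.004]
force: [0.4, -0.2, 0.7]
opening: 0.007
gripper_force: 0.0
```

Run:
```python
from sh import *
s=robot.state(); print(s['tool_pos'],s['tcp_rot'].round(3),s['joint_positions'].round(2)); print(rot(s['tcp_rot']).round(3))
```

```text
[ 0.82667852 -0.06452734  0.26713469] [0.029 0.039 0.999 0.004] [-0.47  1.17  1.49  1.04 -1.22  1.66  2.08]
[[-0.995  0.079  0.058]
 [ 0.079  0.997  0.005]
 [-0.057  0.01  -0.998]]
```

Call:
apply_moves:
  rows: "-200 0 0 0;-200 0 0 0;-200 0 0 0;-200 0 0 0"

```text
time_s: 12.43
tool_pos: [0.9495, -0.0715, 0.275]
tcp_rot: [0.036, 0.039, 0.999, 0.003]
force: [1.8, -1.1, 0.8]
opening: 0.005
gripper_force: 0.0
```

Call:
apply_moves:
  rows: "-200 0 0 0;-200 0 0 0"

```text
time_s: 12.6
tool_pos: [0.9692, -0.0859, 0.2621]
tcp_rot: [0.053, 0.047, 0.997, 0.002]
force: [-0.4, -3.3, -0.8]
opening: 0.005
gripper_force: 0.0
```

Call:
apply_moves:
  rows: "-200 0 0 0;-200 0 0 0"

```text
time_s: 12.77
tool_pos: [0.9865, -0.078, 0.2548]
tcp_rot: [0.073, 0.039, 0.997, -0.0]
force: [-0.1, -0.3, 0.4]
opening: 0.012
gripper_force: 0.0
```

Call:
apply_moves:
  rows: "-200 0 0 0;-200 0 0 0"

```text
time_s: 12.93
tool_pos: [1.0016, -0.0764, 0.2496]
tcp_rot: [0.091, 0.037, 0.995, -0.001]
force: [0.3, -0.6, -1.1]
opening: 0.003
gripper_force: 0.0
```

Run:
```python
from sh import *
s=robot.state(); print(s['tool_pos'],s['tcp_rot'].round(3),s['joint_positions'].round(2)); print(rot(s['tcp_rot']).round(3))
```

```text
[ 1.00159645 -0.07635291  0.24960531] [ 0.091  0.037  0.995 -0.001] [-0.04  1.31  1.44  0.2  -1.41  1.62  1.66]
[[-0.981  0.075  0.181]
 [ 0.074  0.997 -0.009]
 [-0.181  0.005 -0.983]]
```

Call:
apply_moves:
  rows: "-200 0 0 0;-200 0 0 0"

```text
time_s: 13.1
tool_pos: [1.0156, -0.0778, 0.2472]
tcp_rot: [0.109, 0.038, 0.993, -0.002]
force: [0.7, -0.2, 1.0]
opening: 0.006
gripper_force: 0.0
```

Call:
apply_moves:
  rows: "-200 0 0 0;-200 0 0 0"

```text
time_s: 13.27
tool_pos: [1.0289, -0.0794, 0.2478]
tcp_rot: [0.128, 0.038, 0.991, -0.003]
force: [0.0, 0.2, 0.2]
opening: 0.006
gripper_force: 0.0
```

Call:
apply_moves:
  rows: "-200 0 0 0;-200 0 0 0"

```text
time_s: 13.43
tool_pos: [1.0415, -0.0808, 0.2514]
tcp_rot: [0.146, 0.038, 0.988, -0.003]
force: [-0.3, 0.1, -0.3]
opening: 0.006
gripper_force: 0.0
```

Call:
apply_moves:
  rows: "-200 0 0 0;-200 0 0 0"

```text
time_s: 13.6
tool_pos: [1.0533, -0.0821, 0.2576]
tcp_rot: [0.165, 0.039, 0.986, -0.004]
force: [-0.2, -0.1, 0.1]
opening: 0.003
gripper_force: 0.0
```

Call:
apply_moves:
  rows: "-200 0 0 0;-200 0 0 0"

```text
time_s: 13.77
tool_pos: [1.0645, -0.0832, 0.2664]
tcp_rot: [0.183, 0.039, 0.982, -0.005]
force: [0.7, 0.7, 0.7]
opening: 0.006
gripper_force: 0.0
```

Call:
apply_moves:
  rows: "-200 0 0 0;-200 0 0 0"

```text
time_s: 13.93
tool_pos: [1.0749, -0.0841, 0.2776]
tcp_rot: [0.201, 0.039, 0.979, -0.006]
force: [0.5, -0.9, -0.6]
opening: 0.002
gripper_force: 0.0
```

Run:
```python
from sh import *
s=robot.state(); print(s['tool_pos'],s['tcp_rot'].round(3),s['joint_positions'].round(2)); print(rot(s['tcp_rot']).round(3))
```

```text
[ 1.07489042 -0.08411114  0.27756995] [ 0.201  0.039  0.979 -0.006] [-0.04  1.3   1.42  0.2  -1.41  1.4   1.66]
[[-0.916  0.078  0.393]
 [ 0.073  0.997 -0.027]
 [-0.394  0.004 -0.919]]
```

23° now; six more for about 36°.

Call:
apply_moves:
  rows: "-200 0 0 0;-200 0 0 0"

```text
time_s: 14.1
tool_pos: [1.0845, -0.085, 0.291]
tcp_rot: [0.219, 0.038, 0.975, -0.006]
force: [-0.7, -0.3, 0.5]
opening: 0.006
gripper_force: 0.0
```

Call:
apply_moves:
  rows: "-200 0 0 0;-200 0 0 0"

```text
time_s: 14.27
tool_pos: [1.0937, -0.0858, 0.3067]
tcp_rot: [0.238, 0.038, 0.971, -0.007]
force: [-0.1, -0.6, -0.6]
opening: 0.004
gripper_force: 0.0
```

Call:
apply_moves:
  rows: "-200 0 0 0;-200 0 0 0"

```text
time_s: 14.43
tool_pos: [1.1018, -0.0866, 0.3242]
tcp_rot: [0.256, 0.038, 0.966, -0.008]
force: [0.3, -0.4, -0.1]
opening: 0.007
gripper_force: 0.0
```

Call:
apply_moves:
  rows: "-200 0 0 0;-200 0 0 0"

```text
time_s: 14.6
tool_pos: [1.1089, -0.0871, 0.3433]
tcp_rot: [0.273, 0.038, 0.961, -0.009]
force: [-0.1, -0.5, -0.6]
opening: 0.004
gripper_force: 0.0
```

Call:
apply_moves:
  rows: "-200 0 0 0;-200 0 0 0"

```text
time_s: 14.77
tool_pos: [1.1149, -0.0877, 0.3641]
tcp_rot: [0.29, 0.038, 0.956, -0.009]
force: [-0.1, -0.5, 0.4]
opening: 0.006
gripper_force: 0.0
```

Call:
apply_moves:
  rows: "-200 0 0 0;-200 0 0 0"

```text
time_s: 14.93
tool_pos: [1.12, -0.0882, 0.3862]
tcp_rot: [0.307, 0.038, 0.951, -0.01]
force: [-0.5, 0.6, 1.0]
opening: 0.002
gripper_force: 0.0
```

Run:
```python
from sh import *
s=robot.state(); print(s['tool_pos'],s['tcp_rot'].round(3),s['joint_positions'].round(2)); print(rot(s['tcp_rot']).round(3)); print(to([.70,-.25,.36]),to([.5,-.37,.36]))
```

```text
[ 1.12004024 -0.08816016  0.38616076] [ 0.307  0.038  0.951 -0.01 ] [-0.04  1.22  1.42  0.2  -1.41  1.26  1.66]
[[-0.808  0.078  0.584]
 [ 0.066  0.997 -0.042]
 [-0.585  0.004 -0.811]]
[ 344.1 -194.2 -217.2] [ 497.9 -329.5 -328.8]
```

Call:
apply_moves:
  rows: "344 -194 -217 0;344 -194 -217 0;344 -194 -217 0;344 -194 -217 0;344 -194 -217 0;344 -194 -217 0;344 -194 -217 0;344 -194 -217 0;344 -194 -217 0;344 -194 -217 0;344 -194 -217 0;344 -194 -217 0"
  hand: 0

```text
time_s: 15.93
tool_pos: [0.7169, -0.2425, 0.3598]
tcp_rot: [0.306, 0.035, 0.951, -0.011]
force: [-0.6, -2.0, -0.7]
opening: 0.823
gripper_force: 0.0
```

Run:
```python
from sh import *
s=robot.state(); print(s['tool_pos'],s['tcp_rot'].round(3),s['joint_positions'].round(2)); print(rot(s['tcp_rot']).round(3)); print(to([.45,-.37,.2]))
```

```text
[ 0.7169209  -0.24252987  0.35984357] [ 0.306  0.035  0.951 -0.011] [-0.48  0.44  1.12  1.75 -0.96  0.79  2.56]
[[-0.81   0.074  0.581]
 [ 0.061  0.997 -0.042]
 [-0.583  0.001 -0.813]]
[ 301.7 -147.   -19.8]
```

Call:
apply_moves:
  rows: "0 0 0 0.12;0 0 0 0.24;0 0 0 0.36;0 0 0 0.48;0 0 0 0.60;0 0 0 0.72;0 0 0 0.84;0 0 0 0.96;0 0 0 1.08;0 0 0 1.2;0 0 0 1.32;0 0 0 1.44"

```text
time_s: 16.93
tool_pos: [0.7169, -0.2439, 0.3608]
tcp_rot: [0.236, 0.658, 0.688, 0.196]
force: [-0.0, -0.9, 0.1]
opening: 1.001
gripper_force: 0.0
```

Call:
apply_moves:
  rows: "0 0 0 0.12;0 0 0 0.24;0 0 0 0.36;0 0 0 0.48;0 0 0 0.60;0 0 0 0.72;0 0 0 0.84;0 0 0 0.96;0 0 0 1.08;0 0 0 1.2;0 0 0 1.32;0 0 0 1.44"

```text
time_s: 17.93
tool_pos: [0.7169, -0.244, 0.3607]
tcp_rot: [0.048, 0.948, 0.084, 0.303]
force: [-0.5, 0.2, 1.0]
opening: 0.999
gripper_force: 0.0
```

Call:
apply_moves:
  rows: "0 0 0 0.12;0 0 0 0.24;0 0 0 0.26;0 0 0 0.26;0 0 0 0.26"

```text
time_s: 18.35
tool_pos: [0.717, -0.2441, 0.3606]
tcp_rot: [0.01, 0.951, -0.036, 0.306]
force: [-0.2, 0.3, -0.2]
opening: 1.0
gripper_force: 0.0
```

Run:
```python
from sh import *
s=robot.state(); print(s['tool_pos'],s['tcp_rot'].round(3),s['joint_positions'].round(2)); print(rot(s['tcp_rot']).round(3)); print(to([.45,-.37,.2]))
```

```text
[ 0.71704216 -0.24407     0.3606228 ] [ 0.01   0.951 -0.036  0.306] [-0.6   0.73  1.5   1.75 -1.32  1.08 -0.41]
[[ 0.81  -0.074  0.582]
 [-0.062 -0.997 -0.042]
 [ 0.583 -0.002 -0.812]]
[-302.2  145.7  -19.6]
```

Call:
apply_moves:
  rows: "-302 146 -20 0;-302 146 -20 0;-302 146 -20 0;-302 146 -20 0;-302 146 -20 0;-302 146 -20 0;-302 146 -20 0;-302 146 -20 0;-302 146 -20 0;-302 146 -20 0;-302 146 -20 0"

```text
time_s: 19.27
tool_pos: [0.4495, -0.3704, 0.2009]
tcp_rot: [0.011, 0.951, -0.038, 0.307]
force: [-0.0, 0.5, 0.4]
opening: 0.999
gripper_force: 0.0
```

Run:
```python
from sh import *
s=robot.state(); print(s['tool_pos'],s['joint_positions'].round(2)); print(rot(s['tcp_rot']).round(3)); print(to([.445,-.3755,.10]),to([.445,-.3755,.02]))
c=cam('wrist','w2');W=cloud(c)
x,y,z=W[...,0],W[...,1],W[...,2]
m=(z>.012)&(z<.03)&(x>.3)&(x<.6)&(y>-.5)&(y<-.25)
k,l,st,ce=cv2.connectedComponentsWithStats(m.astype(np.uint8))
for i in range(1,k):
    if st[i,4]>800: p=W[l==i]; print(st[i,4],cv2.minAreaRect((p[:,:2]*1000).astype(np.float32)))
```

```text
[ 0.44952664 -0.37037909  0.20092812] [-0.04  0.45  1.14  2.21 -1.4   0.9   0.38]
[[ 0.809 -0.078  0.583]
 [-0.065 -0.997 -0.043]
 [ 0.584 -0.003 -0.812]]
[-62.3   5.8  79.5] [-109.     6.   144.4]
4785 ((492.0298156738281, -354.7804260253906), (88.32832336425781, 44.084991455078125), 25.26348876953125)
2511 ((417.15716552734375, -387.7171325683594), (60.90267562866211, 28.447551727294922), 85.47667694091797)
```

Call:
apply_moves:
  rows: "-30 3 38 0;-62 6 79 0;-62 6 79 0;-80 6 104 0;-80 6 104 0;-80 6 104 0"

```text
time_s: 19.82
tool_pos: [0.4315, -0.3693, 0.0768]
tcp_rot: [-0.003, 0.961, -0.036, 0.275]
force: [-1.8, 0.5, -2.2]
opening: 1.001
gripper_force: 0.0
```

Run:
```python
from sh import *
s=robot.state(); print(s['tool_pos'],s['joint_positions'].round(2)); print(rot(s['tcp_rot']).round(3)); print(to([.445,-.3755,.02]))
```

```text
[ 0.43154609 -0.36929983  0.07682075] [ 0.85  0.47  0.07  2.21 -1.41  0.46  0.57]
[[ 0.846 -0.067  0.529]
 [-0.07  -0.997 -0.014]
 [ 0.529 -0.025 -0.848]]
[-18.2   6.7  55.4]
```

Call:
apply_moves:
  rows: "-6 6 20 0;-12 6 38 0;-18 6 52 0;-18 6 55 0;-18 6 55 0"

```text
time_s: 20.23
tool_pos: [0.4423, -0.378, 0.0207]
tcp_rot: [-0.005, 0.961, -0.04, 0.274]
force: [-0.8, -0.2, -0.5]
opening: 0.998
gripper_force: 0.0
```

Run:
```python
from sh import *
s=robot.state(); print(s['tool_pos'],s['force'],s['joint_positions'].round(2)); print(rot(s['tcp_rot']).round(3)); print(to([.445,-.3755,.02]))
```

```text
[ 0.44225319 -0.37800685  0.02072491] [-0.77201021 -0.23547998 -0.45725542] [ 1.27  0.65 -0.43  2.17 -1.41  0.19  0.69]
[[ 0.847 -0.074  0.526]
 [-0.079 -0.997 -0.012]
 [ 0.526 -0.031 -0.85 ]]
[ 1.7 -2.7  2. ]
```

Call:
apply_moves:
  rows: "0 0 2 0;0 0 2 0;0 0 2 0;0 0 2 0;0 0 2 0;0 0 2 0;0 0 2 0;0 0 2 0;0 0 2 0;0 0 2 0;0 0 2 0;0 0 2 0"
  hand: 255
  grip_force: 15

```text
time_s: 21.23
tool_pos: [0.444, -0.3779, 0.0215]
tcp_rot: [-0.005, 0.961, -0.038, 0.275]
force: [1.8, 3.0, 6.1]
opening: 0.59
gripper_force: 12.7
```

Run:
```python
from sh import *
c=cam('side','d1'); cv2.imwrite('pics/d1.png',cv2.resize(c['img'][200:480,120:480,::-1],None,fx=2,fy=2))
s=robot.state(); print(s['tool_pos'],s['force'],s['opening'],s['gripper_force'],s['joint_positions'].round(2)); print(rot(s['tcp_rot']).round(3))
```

```text
[ 0.44398659 -0.37790635  0.02152659] [1.62235477 2.04209947 5.93829934] 0.5865627542194678 12.693993504171885 [ 1.27  0.65 -0.43  2.16 -1.41  0.19  0.69]
[[ 0.846 -0.071  0.528]
 [-0.076 -0.997 -0.011]
 [ 0.527 -0.03  -0.849]]
```

View pics/d1.png

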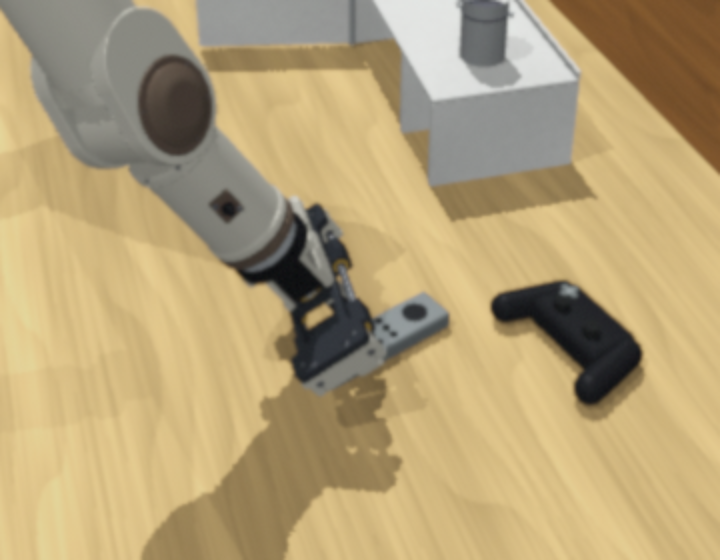

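The side crop shows the gripper straddling the remote (visible part 380–445, 300–360), still skewed because it jammed at 54 mm opening. A firmer grip may square it up.

Call:
apply_moves:
  rows: "0 0 -3 0;0 0 -3 0;0 0 -3 0;0 0 -3 0;0 0 -3 0;0 0 -3 0"
  grip_force: 36

```text
time_s: 21.78
tool_pos: [0.4412, -0.3784, 0.0232]
tcp_rot: [-0.005, 0.961, -0.039, 0.274]
force: [0.0, -0.8, -1.3]
opening: 0.532
gripper_force: 30.3
```

Call:
apply_moves:
  rows: "0 0 0 0;0 0 0 0;0 0 0 0;0 0 0 0;0 0 0 0;0 0 0 0"
  grip_force: 38

```text
time_s: 22.28
tool_pos: [0.4417, -0.3781, 0.0236]
tcp_rot: [-0.005, 0.961, -0.038, 0.274]
force: [-0.3, 1.0, -0.9]
opening: 0.534
gripper_force: 32.0
```

Run:
```python
from sh import *
W=cloud(cam('side')); s=robot.state(); print(s['tool_pos'],s['force'],s['opening'],s['gripper_force'])
x,y,z=W[...,0],W[...,1],W[...,2]
m=(z>.012)&(z<.035)&(x>.46)&(x<.575)&(y>-.5)&(y<-.25)
p=W[m]; print(len(p),cv2.minAreaRect((p[:,:2]*1000).astype(np.float32)),np.percentile(p[:,2],[5,50,95]))
```

```text
[ 0.44173699 -0.3780774   0.02355811] [-0.21943482  0.29757414 -1.09522626] 0.5354254620253954 32.01938327176322
636 ((495.29779052734375, -365.6267395019531), (78.62154388427734, 49.170230865478516), 11.772210121154785) [0.01519958 0.02020329 0.02358301]
```

Run:
```python
from sh import *
s=robot.state(); c=vision.camera('wrist'); print(rot(s['tcp_rot']).T@(np.array(c['xyz'])-s['tool_pos'])*1000)
print(to([.4417,-.378,.15]),to([.44,-.1,.15]))
```

```text
[  76.78269977    0.40330826 -145.0809747 ]
[  66.5   -4.  -107.4] [  43.8 -281.  -111.7]
```

Call:
apply_moves:
  rows: "5 0 -8 0;20 0 -32 0;36 0 -60 0;52 0 -85 0;67 0 -107 0;67 0 -107 0"

```text
time_s: 22.88
tool_pos: [0.4446, -0.3845, 0.1558]
tcp_rot: [-0.001, 0.96, -0.037, 0.277]
force: [0.0, -0.6, -1.6]
opening: 0.513
gripper_force: 33.1
```

Run:
```python
from sh import *
s=robot.state(); print(s['tool_pos'],s['force'],s['opening'],s['joint_positions'].round(2)); print(rot(s['tcp_rot']).round(3)); print(to([.44,.0,.15]))
```

```text
[ 0.44455233 -0.38447474  0.15581778] [ 0.01185586 -0.5956697  -1.6445549 ] 0.5130941105682024 [ 1.    0.34 -0.1   2.14 -0.96  0.48  0.09]
[[ 0.844 -0.071  0.532]
 [-0.072 -0.997 -0.018]
 [ 0.531 -0.023 -0.847]]
[ -34.6 -383.    -4.5]
```

Run:
```python
from sh import *
print(to(w(-240,35,.15)), w(-240,35,.15))
```

```text
[ -16.8 -469.8    9.1] [0.46838369 0.08511575 0.15      ]
```

Call:
apply_moves:
  rows: "0 -40 0 0;0 -80 0 0;0 -120 0 0;0 -160 0 0;0 -200 0 0;0 -240 0 0;0 -280 0 0;0 -320 0 0;0 -360 0 0;0 -400 0 0;0 -430 0 0;0 -450 0 0"

```text
time_s: 23.88
tool_pos: [0.4728, -0.0592, 0.1944]
tcp_rot: [-0.012, 0.963, -0.037, 0.267]
force: [0.8, 1.0, -0.8]
opening: 0.484
gripper_force: 35.8
```

Run:
```python
from sh import *
s=robot.state(); print(s['tool_pos'],s['force'],s['opening'],s['joint_positions'].round(2)); print(rot(s['tcp_rot']).round(3)); print(ins(np.array(s['tool_pos'])),to(w(-240,35,.1)))
W=cloud(cam('scene','s4'));x,y,z=W[...,0],W[...,1],W[...,2]
m=(z>.08)&(z<.2)&(x<.6)&(abs(y-.08)<.2)
k,l,st,ce=cv2.connectedComponentsWithStats(m.astype(np.uint8))
for i in range(1,k):
    if st[i,4]>100: p=W[l==i]; print(ce[i],st[i,4],p.min(0),p.max(0))
```

```text
[ 0.47284391 -0.05919103  0.19436847] [ 0.81473523  1.02189012 -0.8188506 ] 0.4842788085337951 [ 1.21  0.   -1.07  2.42 -0.38  0.19 -1.15]
[[ 0.854 -0.064  0.516]
 [-0.077 -0.997  0.004]
 [ 0.514 -0.043 -0.857]]
[-227.32599637 -108.81832307  194.36846698] [ -63.4 -139.6   79.1]
[576.26876513 201.98789346] 2478 [-0.05158376 -0.05524451  0.08007102] [0.07016109 0.07124378 0.19996621]
[370.35853379 204.91752577] 873 [ 0.42515185 -0.09166652  0.16694831] [ 0.5653089  -0.01654368  0.19964033]
[419.02906977 333.68313953] 1032 [0.41635714 0.21113867 0.08000782] [0.59995028 0.27714799 0.10953996]
```

View pics/s4.png

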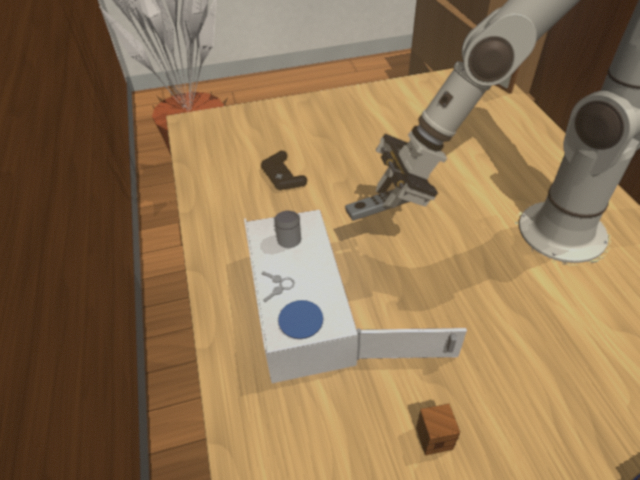

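The scene picture shows the remote held square in the gripper (345–390, 195–215), pointing at the shelf, with the door open and everything else in place.

Call:
apply_moves:
  rows: "0 -40 0 0;-5 -80 5 0;-10 -120 12 0;-15 -145 20 0;-15 -145 20 0;-15 -145 20 0"

```text
time_s: 24.43
tool_pos: [0.4681, 0.078, 0.1987]
tcp_rot: [-0.015, 0.962, -0.045, 0.271]
force: [-0.3, -0.4, -1.3]
opening: 0.488
gripper_force: 35.9
```

Run:
```python
from sh import *
s=robot.state(); print(s['tool_pos'],s['force'],s['opening'],s['joint_positions'].round(2)); print(rot(s['tcp_rot']).round(3)); print(ins(np.array(s['tool_pos'])),to(w(-215,35,.05)))
```

```text
[0.46810927 0.07797777 0.19868653] [-0.28684216 -0.43553101 -1.28505322] 0.4881013388602505 [ 1.29 -0.13 -1.53  2.42  0.04  0.19 -1.98]
[[ 0.85  -0.078  0.522]
 [-0.094 -0.996  0.004]
 [ 0.519 -0.053 -0.853]]
[-239.8673333    27.85797994  198.68653092] [-56.3   0.2 140. ]
```

Call:
apply_moves:
  rows: "-15 0 35 0;-30 0 70 0;-45 0 105 0;-56 0 140 0;-56 0 140 0;-56 0 140 0"

```text
time_s: 24.93
tool_pos: [0.4681, 0.0738, 0.1972]
tcp_rot: [-0.017, 0.963, -0.037, 0.267]
force: [0.5, -0.4, -1.6]
opening: 0.483
gripper_force: 35.8
```

Run:
```python
from sh import *
s=robot.state(); print(s['tool_pos'],s['force'],s['opening'],s['joint_positions'].round(2)); print(rot(s['tcp_rot']).round(3)); print(ins(np.array(s['tool_pos'])),to(w(-150,35,.03)))
```

```text
[0.46806187 0.07383972 0.19723512] [ 0.4526211  -0.40037281 -1.55571709] 0.48331829497084117 [ 1.31 -0.11 -1.53  2.42  0.04  0.19 -1.94]
[[ 0.854 -0.062  0.516]
 [-0.08  -0.997  0.014]
 [ 0.514 -0.053 -0.856]]
[-239.67891194   23.72394399  197.23512253] [ -9.3  -2.8 189.8]
```

Run:
```python
from sh import *
print(to([.72,.07,.42]))
```

```text
[329.9 -23.6 -60.8]
```

Call:
apply_moves:
  rows: "25 0 -32 0;50 0 -64 0;75 0 -96 0;105 0 -100 0;140 0 -90 0;175 0 -80 0;210 0 -70 0;245 0 -60 0;280 0 -60 0;310 0 -60 0;330 0 -60 0;330 0 -60 0"

```text
time_s: 25.93
tool_pos: [0.7245, 0.0444, 0.4201]
tcp_rot: [-0.019, 0.962, -0.039, 0.269]
force: [0.4, -0.1, -0.4]
opening: 0.483
gripper_force: 35.9
```

Run:
```python
from sh import *
s=robot.state(); print(s['tool_pos'],s['force'],s['opening'],s['joint_positions'].round(2)); print(rot(s['tcp_rot']).round(3))
```

```text
[0.72451156 0.0443642  0.42005573] [ 0.44102349 -0.06948185 -0.40110662] 0.4829393676989773 [ 0.69  0.3  -1.    1.64  0.48  0.83 -2.11]
[[ 0.852 -0.065  0.52 ]
 [-0.085 -0.996  0.015]
 [ 0.517 -0.057 -0.854]]
```

```bash
cat > kin.py <<'E'
from sh import *
from scipy.optimize import least_squares
Q=np.array([[-.97679,.50185,-.42678,1.55146,.22082,1.13832,-.2103],[.11,.53,-.09,1.33,.05,1.29,1.26],[-.51,.42,-.01,2.05,.01,.66,.06],[0,.6,.07,1.16,-.04,1.38,1.57],[-.04,1.22,1.42,.2,-1.41,1.26,1.66],[-.48,.44,1.12,1.75,-.96,.79,2.56],[-.04,.45,1.14,2.21,-1.4,.9,.38],[1.27,.65,-.43,2.16,-1.41,.19,.69],[1.,.34,-.1,2.14,-.96,.48,.09],[1.21,0,-1.07,2.42,-.38,.19,-1.15],[.69,.3,-1.,1.64,.48,.83,-2.11]])
P=np.array([[.211,.6141,.2367],[.7014,-.065,.309],[.4457,.2241,.0845],[.7467,-.0567,.3208],[1.12,-.0882,.3862],[.7169,-.2425,.3598],[.4495,-.3704,.2009],[.444,-.3779,.0215],[.4446,-.3845,.1558],[.4728,-.0592,.1944],[.7245,.0444,.4201]])
def fk(q,k,sg):
    q=q*sg; T=R.identity(); p=np.array([0,0,k[0]])
    T=R.from_euler('ZYZ',q[:3]); p=p+T.apply([k[4],0,k[1]])
    T=T*R.from_euler('Y',q[3]); p=p+T.apply([k[5],0,0])
    T=T*R.from_euler('Z',q[4]); p=p+T.apply([0,0,k[2]])
    T=T*R.from_euler('Y',q[5]); p=p+T.apply([k[6],0,0])
    T=T*R.from_euler('Z',q[6]); p=p+T.apply([k[7],0,k[3]]); return p,T
E
python3 - <<'E'
from kin import *
import itertools
best=None
for s in itertools.product([1,-1],repeat=3):
    sg=np.array([s[0],1,s[1],1,s[2],1,1])
    f=lambda k:np.concatenate([fk(q,k,sg)[0]-p for q,p in zip(Q,P)])
    r=least_squares(f,[.34,.45,.4,.25,0,0,0,0])
    if best is None or r.cost<best[0]: best=(r.cost,sg,r.x,r.fun)
print(best[0],best[1],best[2].round(3),abs(best[3]).max())
s=robot.state(); p,T=fk(np.array(s['joint_positions']),best[2],best[1]); print(p,s['tool_pos']); print(T.as_matrix().round(2))
np.savez('k',k=best[2],sg=best[1])
E
```

```text
0.0029435754376445785 [-1  1 -1  1 -1  1  1] [ 0.334  0.507  0.465  0.339 -0.     0.005 -0.012 -0.002] 0.027449106281045882
[0.72422607 0.07150959 0.42498572] [0.72451156 0.0443642  0.42005573]
[[ 0.72 -0.47  0.52]
 [-0.55 -0.83  0.02]
 [ 0.43 -0.3  -0.85]]
```

```bash
cat >> kin.py <<'E'
SG=np.array([-1,1,-1,1,-1,1,-1])
def fk2(q,k):
    q=np.array(q)*SG
    T=R.from_euler('Z',q[0]+k[8]); p=np.array([0,0,k[0]])+T.apply([0,k[9],0])
    T=T*R.from_euler('YZ',q[1:3]); p=p+T.apply([k[4],k[10],k[1]])
    T=T*R.from_euler('Y',q[3]); p=p+T.apply([k[5],k[11],0])
    T=T*R.from_euler('Z',q[4]); p=p+T.apply([0,k[12],k[2]])
    T=T*R.from_euler('Y',q[5]); p=p+T.apply([k[6],0,0])
    T=T*R.from_euler('Z',q[6]+k[13]); p=p+T.apply([k[7],0,k[3]]); return p,T
E
python3 - <<'E'
from kin import *
s=robot.state(); qs=np.array(s['joint_positions']); Rc=R.from_matrix(rot(s['tcp_rot']))
def f(k):
    e=[fk2(q,k)[0]-p for q,p in zip(Q,P)]
    p,T=fk2(qs,k); e+=[p-s['tool_pos'],.3*(Rc.inv()*T).as_rotvec()]
    return np.concatenate(e)
b=min((least_squares(f,np.r_[.334,.507,.465,.339,np.zeros(9),g]) for g in (0,1.57,3.14,-1.57)),key=lambda r:r.cost)
k=b.x; print(b.cost,k.round(3),abs(b.fun).max()); np.save('k.npy',k)
lo=np.array([-2.88,-.31,-1.54,.2,-1.41,.19,-2.57])+.03; hi=np.array([2.88,2.03,1.56,2.42,4.55,2.02,2.57])-.03
rng=np.random.default_rng(0)
def ik(p,Rt,flip,q0s):
    best=None
    for q0 in q0s:
        Rg=Rt*R.from_euler('z',np.pi*flip)
        g=lambda q:(lambda a:np.r_[a[0]-p,.3*(Rg.inv()*a[1]).as_rotvec()])(fk2(q,k))
        r=least_squares(g,np.clip(q0,lo+1e-3,hi-1e-3),bounds=(lo,hi))
        if best is None or r.cost<best.cost: best=r
    return best
q0s=[qs]+[rng.uniform(lo,hi) for _ in range(12)]
for xs,z in ((-215,.05),(-215,.02),(-160,.02),(-100,.018)):
    for fl in (0,1):
        r=ik(w(xs,35,z),Rc,fl,q0s); print(xs,z,fl,np.sqrt(2*r.cost).round(4),r.x.round(2))
E
```

```text
0.00012435102060702144 [ 3.4200e-01  5.0700e-01  4.7700e-01  3.4800e-01 -4.0000e-03  0.0000e+00
  2.0000e-03  2.0000e-03 -3.0000e-03 -1.7000e-02 -1.5516e+01  1.5505e+01
  2.0000e-03  1.5680e+00] 0.010528431598620547
-215 0.05 0 0.0185 [ 0.39  0.57 -0.82  2.39  1.94  0.56  2.54]
-215 0.05 1 0.012 [ 0.83  1.31 -1.51  2.39  1.97  1.34 -0.17]
-215 0.02 0 0.0173 [ 0.49  0.76 -0.94  2.39  2.03  0.73  2.54]
-215 0.02 1 0.0117 [ 0.83  1.5  -1.51  2.39  2.09  1.47 -0.12]
-160 0.02 0 0.0 [ 0.29  0.65 -0.64  2.34  2.18  0.53  2.36]
-160 0.02 1 0.0 [-0.19  0.54 -0.11  2.35  2.58  0.33 -1.33]
-100 0.018 0 0.0 [-0.12  0.6  -0.14  2.22  2.46  0.27  1.98]
-100 0.018 1 0.0 [ 0.38  0.73 -0.73  2.19  2.03  0.53 -0.52]
```

```bash
cat >> kin.py <<'E'
k=np.load('k.npy') if __import__('os').path.exists('k.npy') else None
LO=np.array([-2.88,-.31,-1.54,.2,-1.41,.19,-2.57])+.005; HI=np.array([2.88,2.03,1.56,2.42,4.55,2.02,2.57])-.005
def follow(q,pts,Rg,step=.03):
    """local min-norm IK along world waypoints; returns worst error"""
    p,_=fk2(q,k); worst=0
    for t in pts:
        n=int(np.ceil(np.linalg.norm(t-p)/step)); 
        for a in np.linspace(0,1,n+1)[1:]:
            tt=p+a*(t-p); q0=np.clip(q,LO+1e-4,HI-1e-4)
            g=lambda q:(lambda b:np.r_[b[0]-tt,.3*(Rg.inv()*b[1]).as_rotvec(),.003*(q-q0)])(fk2(q,k))
            q=least_squares(g,q0,bounds=(LO,HI)).x
            worst=max(worst,np.linalg.norm(g(q)[:6]))
        p=t; print('  ',(ins(t)).round(),q.round(2),'err %.3f'%worst)
    return q
E
python3 - <<'E'
from kin import *
s=robot.state(); qs=np.array(s['joint_positions']); Rc=R.from_matrix(rot(s['tcp_rot']))
print('direct'); follow(qs,[w(-190,35,.42),w(-190,35,.2),w(-190,35,.02),w(-95,35,.02)],Rc)
print('direct flip'); 
q=qs.copy()
# flip: roll pi in steps at present place
p=np.array(s['tool_pos'])
for a in np.linspace(0,np.pi,16)[1:]:
    Rg=Rc*R.from_euler('z',-a); q0=q.copy()
    g=lambda q:(lambda b:np.r_[b[0]-p,.3*(Rg.inv()*b[1]).as_rotvec(),.003*(q-q0)])(fk2(q,k))
    q=least_squares(g,np.clip(q0,LO+1e-4,HI-1e-4),bounds=(LO,HI)).x
print(q.round(2),np.linalg.norm(g(q)[:6]))
follow(q,[w(-190,35,.42),w(-190,35,.2),w(-190,35,.02),w(-95,35,.02)],Rg)
print('right side table'); q=follow(qs,[np.array([.55,-.25,.42]),np.array([.55,-.25,.02]),np.array([.605,-.25,.02]),np.array([.605,-.25,.15])],Rc)
follow(q,[w(-155,35,.15),w(-155,35,.02),w(-95,35,.02)],Rc)
E
```

```text
direct
   [-190.   35.  420.] [ 0.73 -0.3  -0.8   2.02 -0.25  0.79 -1.64] err 0.000
   [-190.   35.  200.] [ 0.15  0.07 -0.46  2.33  0.67  0.27 -2.56] err 0.001
   [-190.   35.   20.] [-0.22  0.44 -0.06  2.23  0.68  0.2  -2.56] err 0.073
   [-95.  35.  20.] [-0.1   0.56 -0.13  2.07  0.76  0.2  -2.56] err 0.073
direct flip
[ 0.9   0.63 -1.54  1.61  0.98  1.09  0.73] 1.0778898253697556e-05
   [-190.   35.  420.] [ 0.78 -0.3  -0.84  2.01 -0.27  0.8   1.53] err 0.000
   [-190.   35.  200.] [ 0.65  0.14 -0.99  2.31  0.88  0.34  0.41] err 0.000
   [-190.   35.   20.] [ 0.44  0.71 -0.84  2.38  2.14  0.66 -0.7 ] err 0.000
   [-95.  35.  20.] [ 0.39  0.74 -0.74  2.18  2.01  0.54 -0.49] err 0.000
right side table
   [-139. -295.  420.] [ 1.56  0.03 -1.02  1.84 -0.35  0.85 -0.93] err 0.000
   [-139. -295.   20.] [ 1.42  0.99 -1.1   2.16  1.79  0.46 -2.56] err 0.001
   [ -85. -292.   20.] [ 1.32  1.02 -1.09  2.05  1.72  0.49 -2.52] err 0.001
   [ -85. -292.  150.] [ 1.46  0.9  -1.35  2.02  1.29  0.63 -2.19] err 0.001
   [-155.   35.  150.] [-0.24  0.21 -0.03  2.28  0.69  0.2  -2.56] err 0.012
   [-155.   35.   20.] [-0.16  0.48 -0.1   2.17  0.72  0.2  -2.56] err 0.066
   [-95.  35.  20.] [-0.1   0.56 -0.13  2.07  0.76  0.2  -2.56] err 0.066
```

Call:
apply_moves:
  rows: "0 0 0 -0.12;0 0 0 -0.24;0 0 0 -0.36;0 0 0 -0.48;0 0 0 -0.60;0 0 0 -0.72;0 0 0 -0.84;0 0 0 -0.96;0 0 0 -1.08;0 0 0 -1.2;0 0 0 -1.32;0 0 0 -1.44"

```text
time_s: 26.93
tool_pos: [0.7183, 0.0466, 0.4169]
tcp_rot: [0.164, 0.746, 0.61, 0.211]
force: [0.7, 0.8, -2.1]
opening: 0.484
gripper_force: 35.9
```

Call:
apply_moves:
  rows: "0 0 0 -0.12;0 0 0 -0.24;0 0 0 -0.36;0 0 0 -0.48;0 0 0 -0.60;0 0 0 -0.72;0 0 0 -0.84;0 0 0 -0.96;0 0 0 -1.08;0 0 0 -1.2;0 0 0 -1.32;0 0 0 -1.44"

```text
time_s: 27.93
tool_pos: [0.7184, 0.0466, 0.4168]
tcp_rot: [0.262, 0.159, 0.95, 0.051]
force: [-0.5, -0.2, -0.9]
opening: 0.482
gripper_force: 35.9
```

Call:
apply_moves:
  rows: "0 0 0 -0.12;0 0 0 -0.24;0 0 0 -0.26;0 0 0 -0.26;0 0 0 -0.26"

```text
time_s: 28.35
tool_pos: [0.7188, 0.0469, 0.4177]
tcp_rot: [0.267, 0.039, 0.963, 0.018]
force: [-0.2, 0.0, -1.7]
opening: 0.484
gripper_force: 35.9
```

Run:
```python
from kin import *
s=robot.state(); qs=np.array(s['joint_positions']); M=rot(s['tcp_rot']); print(s['tool_pos'],qs.round(2),s['opening']); print(M.round(3))
print('predict'); follow(qs,[w(-190,35,.42),w(-190,35,.2),w(-190,35,.02),w(-95,35,.02)],R.from_matrix(M))
print(to(w(-190,35,.42)),to(w(-190,35,.3)))
```

```text
[0.71875207 0.04694852 0.41766647] [ 0.92  0.57 -1.5   1.64  0.92  1.04  0.75] 0.4838467043250922
[[-0.854  0.065  0.516]
 [ 0.084  0.996  0.013]
 [-0.513  0.055 -0.857]]
predict
   [-190.   35.  420.] [ 0.8  -0.3  -0.85  2.01 -0.27  0.8   1.53] err 0.000
   [-190.   35.  200.] [ 0.66  0.14 -1.    2.3   0.87  0.34  0.42] err 0.000
   [-190.   35.   20.] [ 0.43  0.7  -0.83  2.38  2.12  0.65 -0.69] err 0.000
   [-95.  35.  20.] [ 0.39  0.73 -0.74  2.18  1.99  0.54 -0.48] err 0.000
[ 173.    22.2 -104.9] [234.6  15.6  -2.1]
```

Call:
apply_moves:
  rows: "239 16 -5 0;239 16 -5 0;239 16 -5 0;239 16 -5 0;239 16 -5 0;239 16 -5 0;239 16 -5 0;239 16 -5 0;239 16 -5 0"

```text
time_s: 29.1
tool_pos: [0.508, 0.0819, 0.2974]
tcp_rot: [0.266, 0.038, 0.963, 0.015]
force: [0.1, -0.2, -2.1]
opening: 0.483
gripper_force: 35.9
```

Run:
```python
from kin import *
s=robot.state(); qs=np.array(s['joint_positions']); M=rot(s['tcp_rot']); print(s['tool_pos'],ins(np.array(s['tool_pos'])),qs.round(2),s['opening']); print(M.round(3))
print('predict'); follow(qs,[w(-195,35,.2),w(-195,35,.02),w(-95,35,.02)],R.from_matrix(M))
print(to(w(-195,35,.15)),to(w(-195,35,.05)))
W=cloud(cam('scene'));S=ins(W);x,y,z=S[...,0],S[...,1],S[...,2]
m=(z>265)&(z<300)&(x>-180)&(x<60)&(abs(y-35)<60); p=S[m]; print(len(p),np.percentile(p,[1,50,99],axis=0).round() if len(p) else '')
```

```text
[0.50800131 0.08192597 0.29744374] [-200.26500678   34.07237869  297.44373667] [ 0.97 -0.24 -1.11  2.23 -0.26  0.5   1.5 ] 0.4829300995642338
[[-0.856  0.065  0.513]
 [ 0.081  0.997  0.008]
 [-0.511  0.049 -0.858]]
predict
   [-195.   35.  200.] [ 1.45 -0.3  -1.54  2.34 -0.81  0.33  2.03] err 0.027
   [-195.   35.   20.] [ 1.46 -0.3  -1.54  2.41 -0.86  0.36  2.1 ] err 0.177
   [-95.  35.  20.] [ 1.51 -0.3  -1.54  2.41 -1.15  0.31  2.43] err 0.225
[ 70.8  -6.2 129.3] [121.9 -11.1 215.1]
15 [[-180.   51.  284.]
 [-178.   55.  295.]
 [-173.   58.  299.]]
```

```bash
cat > search.py <<'E'
from kin import *
import io,contextlib,itertools
s=robot.state(); qs=np.array(s['joint_positions']); Rg=R.from_matrix(rot(s['tcp_rot']))
def run(pts):
    q=qs; 
    with contextlib.redirect_stdout(io.StringIO()) as f: q=follow(q,pts,Rg,.06)
    L=f.getvalue().strip().splitlines(); return float(L[-1].split('err')[1]),q,L
res=[]
end=[w(-193,35,.2),w(-193,35,.02),w(-95,35,.02)]
for x,y,z in itertools.product((-190,-60,40),(-250,35,250),(.3,.45,.6)):
    for mid in ([],[w(-190,35,.45)],[w(-230,35,.3)]):
        try: e,q,L=run([w(x,y,z)]+mid+end)
        except Exception as ex: continue
        res.append((e,(x,y,z),len(mid) and ins(mid[0]).round(),q.round(2),L[-2]))
res.sort(key=lambda r:r[0])
for r in res[:8]: print(*r)
E
time timeout 400 python3 search.py
```

```text
0.0 (-190, -250, 0.3) 0 [ 0.31  0.7  -0.64  2.18  2.01  0.48 -0.53]    [-193.   35.   20.] [ 0.36  0.66 -0.76  2.39  2.15  0.61 -0.75] err 0.000
0.0 (-190, -250, 0.3) [-190.   35.  450.] [ 0.37  0.73 -0.72  2.18  1.99  0.53 -0.48]    [-193.   35.   20.] [ 0.42  0.69 -0.82  2.39  2.13  0.65 -0.7 ] err 0.000
0.0 (-190, -250, 0.3) [-230.   35.  300.] [ 0.39  0.73 -0.74  2.18  1.98  0.54 -0.47]    [-193.   35.   20.] [ 0.43  0.7  -0.84  2.39  2.12  0.66 -0.69] err 0.000
0.0 (-190, -250, 0.45) 0 [ 0.35  0.71 -0.69  2.18  2.    0.51 -0.5 ]    [-193.   35.   20.] [ 0.39  0.68 -0.79  2.39  2.14  0.63 -0.72] err 0.000
0.0 (-190, -250, 0.45) [-190.   35.  450.] [ 0.37  0.73 -0.72  2.18  1.99  0.53 -0.48]    [-193.   35.   20.] [ 0.42  0.69 -0.82  2.39  2.13  0.65 -0.7 ] err 0.000
0.0 (-190, -250, 0.45) [-230.   35.  300.] [ 0.39  0.73 -0.74  2.18  1.98  0.54 -0.47]    [-193.   35.   20.] [ 0.43  0.7  -0.84  2.39  2.12  0.66 -0.69] err 0.000
0.0 (-190, -250, 0.6) 0 [ 0.37  0.72 -0.71  2.18  1.99  0.52 -0.48]    [-193.   35.   20.] [ 0.41  0.69 -0.82  2.39  2.13  0.65 -0.71] err 0.000
0.0 (-190, -250, 0.6) [-190.   35.  450.] [ 0.37  0.72 -0.71  2.18  1.99  0.52 -0.49]    [-193.   35.   20.] [ 0.41  0.69 -0.81  2.39  2.13  0.65 -0.71] err 0.000
real	0m47.699s
user	0m48.192s
sys	0m0.155s
```

Run:
```python
from sh import *
print(to(w(-190,-250,.40)))
```

```text
[ -67.3 -279.4  -93.6]
```

Call:
apply_moves:
  rows: "-67 -279 -94 0;-67 -279 -94 0;-67 -279 -94 0;-67 -279 -94 0;-67 -279 -94 0;-67 -279 -94 0;-67 -279 -94 0;-67 -279 -94 0;-67 -279 -94 0"

```text
time_s: 29.9
tool_pos: [0.5052, -0.2079, 0.402]
tcp_rot: [0.268, 0.041, 0.962, 0.016]
force: [0.0, 0.3, -2.0]
opening: 0.486
gripper_force: 35.9
```

Run:
```python
from kin import *
s=robot.state(); qs=np.array(s['joint_positions']); M=rot(s['tcp_rot']); print(s['tool_pos'],ins(np.array(s['tool_pos'])),qs.round(2),s['opening']); print(M.round(3))
Rg=R.from_matrix(M)
print('A');follow(qs,[w(-195,35,.2),w(-195,35,.02),w(-95,35,.02)],Rg)
print('B');follow(qs,[w(-195,-250,.15),w(-195,35,.15),w(-195,35,.02),w(-95,35,.02)],Rg)
print(to(w(-195,35,.2)),to(w(-195,-250,.15)),to(w(-195,35,.15)))
```

```text
[ 0.50522542 -0.20794352  0.40202932] [-186.52277274 -255.48448403  402.0293205 ] [ 0.92 -0.12 -0.37  2.   -0.44  0.83  2.26] 0.4862489385786042
[[-0.853  0.071  0.518]
 [ 0.088  0.996  0.009]
 [-0.515  0.053 -0.855]]
A
   [-195.   35.  200.] [ 0.51  0.1  -0.85  2.32  0.8   0.32  0.46] err 0.000
   [-195.   35.   20.] [ 0.36  0.66 -0.76  2.39  2.16  0.62 -0.77] err 0.000
   [-95.  35.  20.] [ 0.31  0.7  -0.65  2.18  2.02  0.49 -0.55] err 0.000
B
   [-195. -250.  150.] [ 1.05  0.27 -0.6   2.29 -0.61  0.2   2.56] err 0.002
   [-195.   35.  150.] [-1.35  0.34  1.19  2.41 -1.3   0.2   2.46] err 0.010
   [-195.   35.   20.] [-0.93  0.56  0.72  2.31 -1.4   0.2   2.49] err 0.056
   [-95.  35.  20.] [-0.7   0.64  0.57  2.13 -1.4   0.2   2.55] err 0.056
[122.7 279.2 179.5] [137.3  -8.  211.4] [148.5 276.6 222.3]
```

Call:
apply_moves:
  rows: "61 140 90 0;61 140 90 0;61 140 90 0;61 140 90 0;61 140 90 0;90 205 132 0;90 205 132 0"

```text
time_s: 30.48
tool_pos: [0.5085, 0.0063, 0.2562]
tcp_rot: [0.267, 0.037, 0.963, 0.017]
force: [-0.3, -1.8, -3.6]
opening: 0.487
gripper_force: 35.9
```

Run:
```python
from kin import *
s=robot.state(); qs=np.array(s['joint_positions']); M=rot(s['tcp_rot']); print(s['tool_pos'],ins(np.array(s['tool_pos'])),qs.round(2),s['opening']); print(M.round(3))
Rg=R.from_matrix(M)
print('A');follow(qs,[w(-195,35,.2),w(-195,35,.02),w(-95,35,.02)],Rg)
print(to(w(-195,35,.2)))
```

```text
[0.50852878 0.00630778 0.25615638] [-195.43048954  -41.39294743  256.1563848 ] [ 0.85 -0.09 -0.88  2.3  -0.17  0.36  1.59] 0.48651710163084544
[[-0.854  0.063  0.516]
 [ 0.081  0.997  0.013]
 [-0.513  0.053 -0.857]]
A
   [-195.   35.  200.] [ 0.54  0.11 -0.88  2.32  0.79  0.32  0.48] err 0.000
   [-195.   35.   20.] [ 0.38  0.67 -0.77  2.39  2.15  0.62 -0.75] err 0.000
   [-95.  35.  20.] [ 0.33  0.7  -0.66  2.18  2.01  0.49 -0.53] err 0.000
[30.9 73.3 51.6]
```

Call:
apply_moves:
  rows: "8 20 13 0;16 40 26 0;24 58 40 0;31 73 52 0;31 73 52 0;31 73 52 0"

```text
time_s: 30.98
tool_pos: [0.5124, 0.0741, 0.2029]
tcp_rot: [0.265, 0.039, 0.963, 0.015]
force: [-0.2, -0.9, -0.8]
opening: 0.485
gripper_force: 35.9
```

Run:
```python
from kin import *
s=robot.state(); qs=np.array(s['joint_positions']); M=rot(s['tcp_rot']); print(s['tool_pos'],ins(np.array(s['tool_pos'])),qs.round(2),s['opening']); print(M.round(3))
Rg=R.from_matrix(M)
print('A');follow(qs,[w(-195,35,.1),w(-195,35,.02),w(-95,35,.02)],Rg)
print(to(w(-195,35,.1)))
```

```text
[0.51240602 0.07411625 0.20292346] [-195.42254035   26.5262757   202.92346081] [ 0.68  0.1  -1.    2.33  0.8   0.32  0.49] 0.48484876764763873
[[-0.857  0.067  0.511]
 [ 0.083  0.996  0.009]
 [-0.509  0.05  -0.859]]
A
   [-195.   35.  100.] [ 0.42  0.41 -0.82  2.38  1.75  0.43 -0.43] err 0.000
   [-195.   35.   20.] [ 0.42  0.69 -0.82  2.39  2.12  0.65 -0.7 ] err 0.000
   [-95.  35.  20.] [ 0.37  0.72 -0.72  2.18  1.97  0.52 -0.47] err 0.000
[52.3  3.3 89. ]
```

Run:
```python
from sh import *
S=ins(cloud(cam('scene','s5')));x,y,z=S[...,0],S[...,1],S[...,2]
m=(z>165)&(z<225)&(x>-185)&(x<-20)&(abs(y-30)<45); p=S[m]
for a in range(-180,-60,10):
    k=(p[:,0]>=a)&(p[:,0]<a+10)
    if k.any(): print(a,k.sum(),np.percentile(p[k,1],[3,97]).round(),np.percentile(p[k,2],[10,50,90]).round())
```

```text
-180 54 [45. 52.] [191. 207. 221.]
-170 18 [47. 53.] [208. 218. 224.]
-160 1 [49. 49.] [222. 222. 222.]
```

View pics/s5.png

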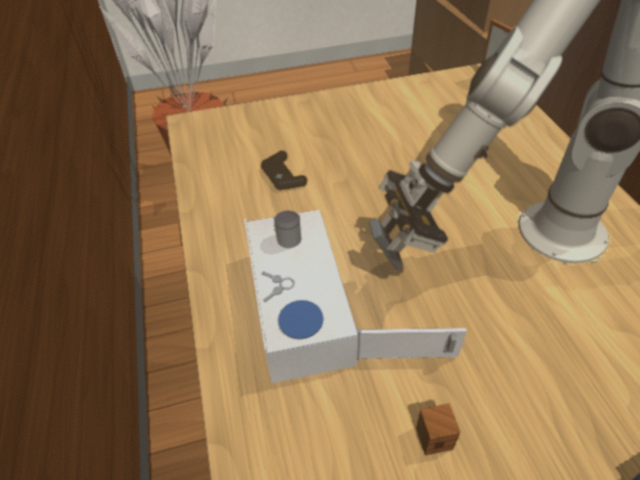

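The picture shows that the half roll about the tilted axis left the remote standing steeply in the grip (375–400, 225–270). I'll let its low end touch the table with a light grip and pivot it flat by lowering and moving forward.

Call:
apply_moves:
  rows: "10 1 18 0;21 2 36 0;32 3 54 0;42 3 70 0;42 3 70 0;42 3 70 0"

```text
time_s: 31.53
tool_pos: [0.5103, 0.0811, 0.1194]
tcp_rot: [0.262, 0.038, 0.964, 0.016]
force: [-0.4, 1.0, -1.1]
opening: 0.484
gripper_force: 35.9
```

Run:
```python
from kin import *
s=robot.state(); qs=np.array(s['joint_positions']); M=rot(s['tcp_rot']); print(s['tool_pos'],ins(np.array(s['tool_pos'])),qs.round(2),s['opening'],s['force']); print(M.round(3))
follow(qs,[w(-185,35,.08),w(-160,35,.04),w(-147,35,.02),w(-95,35,.02)],R.from_matrix(M))
for p in ((-190,.10),(-183,.08),(-170,.06),(-158,.04),(-147,.022)): print(p,to(w(p[0],33,p[1])))
S=ins(cloud(cam('side')));x,y,z=S[...,0],S[...,1],S[...,2]
m=(z>6)&(z<100)&(x>-290)&(x<-100)&(abs(y-30)<60); p=S[m]
for a in range(0,100,15):
    k=(p[:,2]>=a)&(p[:,2]<a+15)
    if k.any(): print(a,k.sum(),np.percentile(p[k,0],[5,50,95]).round(),np.percentile(p[k,1],[5,95]).round())
```

```text
[0.51032758 0.08106658 0.11936293] [-197.89355248   33.34690845  119.36293016] [ 0.36  0.31 -0.73  2.4   1.64  0.34 -0.35] 0.4844761324515734 [-0.41256074  1.01805827 -1.09476662]
[[-0.86   0.064  0.507]
 [ 0.081  0.997  0.01 ]
 [-0.504  0.05  -0.862]]
   [-185.   35.   80.] [ 0.36  0.46 -0.74  2.36  1.85  0.43 -0.51] err 0.000
   [-160.   35.   40.] [ 0.36  0.61 -0.73  2.31  2.01  0.51 -0.6 ] err 0.000
   [-147.   35.   20.] [ 0.36  0.68 -0.72  2.29  2.06  0.54 -0.62] err 0.000
   [-95.  35.  20.] [ 0.32  0.7  -0.66  2.17  1.97  0.48 -0.49] err 0.000
(-190, 0.1) [ 2.9 -1.3 20.7]
(-183, 0.08) [ 7.  -2.2 41.4]
(-170, 0.06) [ 5.9 -3.1 65.3]
(-158, 0.04) [ 5.6 -4.  88.6]
(-147, 0.022) [  5.2  -4.8 109.6]
0 4 [-268. -252. -181.] [-17.  46.]
30 44 [-234. -226. -215.] [ 1. 38.]
45 69 [-230. -225. -211.] [ 1. 37.]
60 76 [-224. -217. -203.] [ 3. 40.]
75 77 [-217. -210. -196.] [ 5. 44.]
90 44 [-209. -205. -190.] [ 5. 40.]
```

Call:
apply_moves:
  rows: "2 -1 12 0;3 -1 22 0;5 -2 32 0;6 -2 42 0;6 -2 50 0;6 -3 58 0;6 -3 66 0;6 -3 74 0;6 -4 82 0;6 -4 90 0;6 -4 90 0;6 -4 90 0"
  grip_force: 5

```text
time_s: 32.58
tool_pos: [0.5526, 0.0764, 0.041]
tcp_rot: [0.264, 0.039, 0.964, 0.014]
force: [0.2, -0.1, -2.1]
opening: 0.479
gripper_force: 4.9
```

Run:
```python
from kin import *
s=robot.state(); qs=np.array(s['joint_positions']); M=rot(s['tcp_rot']); print(s['tool_pos'],ins(np.array(s['tool_pos'])),qs.round(2),s['opening'],s['force'],s['gripper_force'])
print(to(w(-147,33,.022)))
S=ins(cloud(cam('side')));x,y,z=S[...,0],S[...,1],S[...,2]
m=(z>6)&(z<75)&(x>-290)&(x<-70)&(abs(y-30)<40); p=S[m]
for a in range(-290,-70,15):
    k=(p[:,0]>=a)&(p[:,0]<a+15)
    if k.any(): print(a,k.sum(),np.percentile(p[k,2],[5,50,95]).round(),np.percentile(p[k,1],[5,95]).round())
```

```text
[0.5526403  0.07643619 0.04103712] [-155.38576354   31.13456169   41.03711876] [ 0.37  0.61 -0.72  2.33  2.04  0.52 -0.63] 0.4790430039908701 [ 0.22772583 -0.11176232 -2.11621332] 4.924883235362358
[ 2.5  1.  20.7]
-260 1 [6. 6. 6.] [26. 26.]
-230 62 [ 9. 21. 26.] [ 8. 47.]
-215 53 [ 7. 21. 26.] [ 7. 36.]
-200 40 [10. 19. 28.] [ 7. 17.]
-185 56 [12. 25. 51.] [-9. 20.]
-170 60 [12. 36. 57.] [-9. 18.]
-155 49 [16. 33. 52.] [-6. 26.]
-140 82 [20. 36. 43.] [ 7. 41.]
-125 90 [23. 40. 45.] [ 9. 51.]
-110 94 [25. 42. 48.] [11. 50.]
-95 86 [28. 44. 49.] [10. 49.]
-80 16 [33. 45. 48.] [10. 46.]
```

Call:
apply_moves:
  rows: "1 1 5 0;2 1 10 0;2 1 15 0;2 1 20 0;2 1 22 0;2 1 22 0"

```text
time_s: 33.13
tool_pos: [0.5625, 0.0786, 0.021]
tcp_rot: [0.264, 0.038, 0.964, 0.015]
force: [0.0, 1.3, -1.2]
opening: 0.481
gripper_force: 5.0
```

Run:
```python
from kin import *
s=robot.state(); qs=np.array(s['joint_positions']); M=rot(s['tcp_rot']); print(s['tool_pos'],ins(np.array(s['tool_pos'])),qs.round(2),s['opening'],s['force'],s['gripper_force'])
S=ins(cloud(cam('side')));x,y,z=S[...,0],S[...,1],S[...,2]
m=(z>6)&(z<75)&(x>-290)&(x<-60)&(abs(y-30)<40); p=S[m]
for a in range(-290,-60,15):
    k=(p[:,0]>=a)&(p[:,0]<a+15)
    if k.any(): print(a,k.sum(),np.percentile(p[k,2],[5,50,95]).round(),np.percentile(p[k,1],[5,95]).round())
print(p[:,0].min(), p[p[:,2]<30][:,0].max())
for t in (-100,-90): print(t,to(w(t,33,.02)))
```

```text
[0.56252139 0.07863189 0.02097981] [-145.64581066   33.88961403   20.97981257] [ 0.36  0.68 -0.71  2.3   2.1   0.56 -0.66] 0.480894222147756 [ 0.00903624  1.32735415 -1.22651915] 4.966254693064798
-230 34 [ 8. 16. 71.] [ 1. 51.]
-215 51 [ 7. 18. 64.] [ 9. 57.]
-200 2 [ 6.  8. 11.] [11. 13.]
-185 10 [ 6. 10. 13.] [ 7. 16.]
-170 34 [ 8. 18. 33.] [-7. 15.]
-155 38 [10. 29. 38.] [-8.  6.]
-140 47 [ 7. 19. 23.] [ 7. 33.]
-125 62 [10. 20. 23.] [ 9. 46.]
-110 75 [ 8. 19. 23.] [11. 50.]
-95 70 [ 8. 19. 23.] [ 8. 49.]
-80 47 [10. 19. 22.] [ 9. 50.]
-219.06829019762583 -69.34063430296615
-100 [-38.9   0.   24.1]
-90 [-47.5   0.1  29.2]
```

Call:
apply_moves:
  rows: "0 0 0 0;-8 0 5 0;-16 0 10 0;-25 0 15 0;-34 0 21 0;-40 0 24 0;-44 0 26 0;-45 0 27 0;-45 0 27 0"
  grip_force: 15

```text
time_s: 33.93
tool_pos: [0.6149, 0.0742, 0.0209]
tcp_rot: [0.265, 0.039, 0.963, 0.014]
force: [-0.1, 0.0, -1.9]
opening: 0.476
gripper_force: 14.9
```

Call:
apply_moves:
  rows: "0 0 0 0;0 0 0 0;0 0 0 0;8 0 -5 0;18 0 -11 0;30 0 -18 0;40 0 -24 0;43 0 -26 0;43 0 -26 0;43 0 -26 0"
  hand: 90

```text
time_s: 34.77
tool_pos: [0.5648, 0.0775, 0.0218]
tcp_rot: [0.265, 0.039, 0.963, 0.014]
force: [-0.8, -0.2, 0.6]
opening: 0.646
gripper_force: 0.0
```

Run:
```python
from kin import *
s=robot.state(); qs=np.array(s['joint_positions']); M=rot(s['tcp_rot']); print(ins(np.array(s['tool_pos'])),qs.round(2),s['opening'],s['force'],s['gripper_force']);print(M.round(3))
S=ins(cloud(cam('side')));x,y,z=S[...,0],S[...,1],S[...,2]
m=(z>12)&(z<26)&(x>-290)&(x<60)&(abs(y-30)<40); p=S[m]
for a in range(-290,60,15):
    k=(p[:,0]>=a)&(p[:,0]<a+15)
    if k.any(): print(a,k.sum(),np.percentile(p[k,2],[5,50,95]).round(),np.percentile(p[k,1],[5,95]).round())
print(to(w(-92,33,.02)))
```

```text
[-143.29228203   32.93144022   21.76437789] [ 0.36  0.68 -0.71  2.3   2.1   0.55 -0.65] 0.6460655849688036 [-0.83022639 -0.21405949  0.58218758] 0.0
[[-0.857  0.067  0.511]
 [ 0.082  0.997  0.007]
 [-0.509  0.048 -0.859]]
-170 6 [13. 15. 19.] [ 8. 14.]
-155 4 [13. 16. 17.] [-9. -5.]
-140 29 [15. 20. 24.] [-2. 34.]
-125 50 [15. 20. 23.] [11. 44.]
-110 61 [14. 19. 24.] [10. 51.]
-95 58 [14. 19. 23.] [10. 50.]
-80 51 [15. 20. 23.] [11. 48.]
-65 5 [20. 20. 21.] [42. 51.]
[-42.7   0.5  27.5]
```

Remote centre about -90 now. Re-grip and slide another 48 mm, then back off behind it.

Call:
apply_moves:
  rows: "0 0 0 0;0 0 0 0;0 0 0 0;0 0 0 0;-8 0 5 0;-16 0 10 0;-25 0 15 0;-34 0 21 0;-40 0 24 0;-42 0 26 0;-42 0 26 0"
  hand: 255

```text
time_s: 35.73
tool_pos: [0.6152, 0.074, 0.0209]
tcp_rot: [0.265, 0.039, 0.963, 0.014]
force: [1.2, 0.4, 0.9]
opening: 0.483
gripper_force: 15.0
```

Run:
```python
from kin import *
s=robot.state(); print(ins(np.array(s['tool_pos'])),s['opening'],s['force'],s['gripper_force'])
print(to(w(-155,33,.02)))
```

```text
[-92.76768632  32.22935381  20.89950006] 0.4827728703810774 [1.18405211 0.43967483 0.90211273] 14.960262179374695
[ 54.    0.1 -31. ]
```

Call:
apply_moves:
  rows: "0 0 0 0;0 0 0 0;0 0 0 0;12 0 -7 0;24 0 -14 0;36 0 -21 0;46 0 -27 0;54 0 -31 0;54 0 -31 0;54 0 -31 0"
  hand: 90

```text
time_s: 36.57
tool_pos: [0.5515, 0.0785, 0.0196]
tcp_rot: [0.264, 0.038, 0.964, 0.014]
force: [0.8, -0.9, -0.3]
opening: 0.648
gripper_force: 0.0
```

Call:
apply_moves:
  rows: "0 0 0 0;0 0 0 0;0 0 0 0;0 0 0 0;0 0 0 0;0 0 0 0;0 0 0 0;0 0 0 0"
  hand: 255
  grip_force: 5

```text
time_s: 37.23
tool_pos: [0.5517, 0.0786, 0.0197]
tcp_rot: [0.265, 0.039, 0.963, 0.014]
force: [-0.2, -0.3, 0.1]
opening: 0.116
gripper_force: 0.0
```

Run:
```python
from kin import *
s=robot.state(); print(ins(np.array(s['tool_pos'])),s['opening'],s['force'],s['gripper_force']);print(rot(s['tcp_rot']).round(3))
c=cam('side'); S=ins(cloud(c));x,y,z=S[...,0],S[...,1],S[...,2]
m=(z>12)&(z<26)&(x>-290)&(x<60)&(abs(y-30)<40); p=S[m]
for a in range(-190,60,10):
    k=(p[:,0]>=a)&(p[:,0]<a+10)
    if k.any(): print(a,k.sum(),np.percentile(p[k,2],[5,50,95]).round(),np.percentile(p[k,1],[5,95]).round())
print(to(w(-130,31,.017)),to(w(-105,31,.017)),to(w(-95,31,.017)))
```

```text
[-156.45399713   33.22067515   19.69323558] 0.11612450349815347 [-0.15935839 -0.25254993  0.12200592] 0.0
[[-0.857  0.067  0.511]
 [ 0.082  0.997  0.007]
 [-0.509  0.048 -0.86 ]]
-180 1 [20. 20. 20.] [13. 13.]
-170 8 [14. 18. 23.] [10. 16.]
-160 7 [16. 21. 23.] [11. 17.]
-150 3 [17. 19. 20.] [20. 26.]
-120 41 [13. 19. 22.] [10. 48.]
-110 41 [14. 20. 23.] [10. 51.]
-100 44 [13. 20. 24.] [ 9. 51.]
-90 42 [14. 21. 24.] [ 9. 47.]
-80 38 [14. 20. 23.] [10. 46.]
-70 16 [17. 21. 23.] [26. 51.]
-60 1 [19. 19. 19.] [52. 52.]
[-21.5  -2.1  15.7] [-43.   -1.8  28.5] [-51.6  -1.7  33.6]
```

Call:
apply_moves:
  rows: "-7 -2 6 0;-14 -2 11 0;-20 -2 15 0;-25 -2 18 0;-29 -2 20 0;-33 -2 22 0;-36 -2 24 0;-38 -2 26 0;-38 -2 26 0;-38 -2 26 0"

```text
time_s: 38.12
tool_pos: [0.5976, 0.0737, 0.0167]
tcp_rot: [0.265, 0.039, 0.963, 0.014]
force: [0.1, -0.7, 0.4]
opening: 0.006
gripper_force: 0.0
```

Run:
```python
from kin import *
s=robot.state(); print(ins(np.array(s['tool_pos'])),s['opening'],s['force'],s['gripper_force'])
print(to(w(-100,31,.017)),to(w(-94,31,.017)))
```

```text
[-110.38420212   30.93860503   16.66440392] 0.005974400536763971 [ 0.14403363 -0.70454317  0.35137636] 0.0012158718294585924
[-9.1  0.2  5. ] [-14.3   0.2   8.1]
```

Creep in small steps, reading the force.

Call:
apply_moves:
  rows: "-2 0 1 0;-4 0 2 0;-5 0 3 0;-6 0 3.5 0;-6 0 3.5 0"

```text
time_s: 38.53
tool_pos: [0.6046, 0.0731, 0.0167]
tcp_rot: [0.265, 0.039, 0.963, 0.014]
force: [-0.7, -0.3, -0.0]
opening: 0.005
gripper_force: 0.3
```

Call:
apply_moves:
  rows: "-1 0 0.6 0;-1.7 0 1 0;-1.7 0 1 0"

```text
time_s: 38.78
tool_pos: [0.6065, 0.0731, 0.0167]
tcp_rot: [0.265, 0.039, 0.963, 0.014]
force: [-0.4, -0.5, 0.1]
opening: 0.006
gripper_force: 0.4
```

Call:
apply_moves:
  rows: "-0.9 0 0.5 0;-1.7 0 1 0;-1.7 0 1 0"

```text
time_s: 39.03
tool_pos: [0.608, 0.073, 0.0165]
tcp_rot: [0.264, 0.039, 0.964, 0.014]
force: [-1.9, -0.2, 0.3]
opening: 0.005
gripper_force: 1.0
```

Run:
```python
from kin import *
s=robot.state(); print(ins(np.array(s['tool_pos'])),s['force'])
```

```text
[-99.88764321  30.82661746  16.48928836] [-1.88331764 -0.19958976  0.33085264]
```

Call:
apply_moves:
  rows: "-0.9 0 0.5 0;-0.9 0 0.5 0"

```text
time_s: 39.2
tool_pos: [0.6084, 0.073, 0.0163]
tcp_rot: [0.264, 0.038, 0.964, 0.014]
force: [-4.5, -0.7, 3.1]
opening: 0.007
gripper_force: 2.5
```

Call:
apply_moves:
  rows: "-0.9 0 0.5 0;-0.9 0 0.5 0"

```text
time_s: 39.37
tool_pos: [0.6087, 0.073, 0.0161]
tcp_rot: [0.263, 0.038, 0.964, 0.014]
force: [-7.5, -0.7, 6.0]
opening: 0.005
gripper_force: 4.0
```

Call:
apply_moves:
  rows: "-0.9 0 0.5 0;-0.9 0 0.5 0"

```text
time_s: 39.53
tool_pos: [0.6089, 0.0731, 0.016]
tcp_rot: [0.263, 0.038, 0.964, 0.014]
force: [-10.7, -1.2, 9.5]
opening: 0.005
gripper_force: 5.5
```

Firm contact at about 11 N with the position stalled where the model expects the remote to be home. Back off and verify.

Call:
apply_moves:
  rows: "10 0 -6 0;25 0 -15 0;45 0 -27 0;65 0 -50 0;80 0 -80 0;90 0 -110 0;90 0 -130 0;90 0 -130 0"

```text
time_s: 40.2
tool_pos: [0.4927, 0.0881, 0.0765]
tcp_rot: [0.256, 0.037, 0.966, 0.01]
force: [-0.0, 3.6, -3.1]
opening: 0.002
gripper_force: 0.0
```

Run:
```python
from kin import *
s=robot.state(); print(ins(np.array(s['tool_pos'])),s['force'],s['joint_positions'].round(2))
c=cam('side','f0'); S=ins(cloud(c));x,y,z=S[...,0],S[...,1],S[...,2]
m=(z>12)&(z<26)&(x>-290)&(x<100)&(abs(y-30)<50); p=S[m]; print(len(p))
for a in range(-140,60,10):
    k=(p[:,0]>=a)&(p[:,0]<a+10)
    if k.any(): print(a,k.sum(),p[k,0].min().round(1),np.percentile(p[k,1],[5,95]).round())
m=(z>4)&(z<18)&(x>-110)&(x<-60)&(abs(y-30)<30); print('face x',np.percentile(x[m],[2,10,25,50]) if m.any() else '')
cv2.imwrite('pics/f1.png',cv2.resize(c['img'][130:430,200:460,::-1],None,fx=2,fy=2))
S=ins(cloud(cam('scene')));x,y,z=S[...,0],S[...,1],S[...,2]
m=(z>8)&(z<26)&(x>-140)&(x<-60)&(abs(y-30)<40); print(m.sum(),np.percentile(x[m],[2,50]) if m.any() else '')
```

```text
[-215.89745375   39.40273069   76.51796935] [-0.01163266  3.55325707 -3.09160839] [ 0.82  1.09 -1.49  2.42  1.86  1.2  -0.25]
95
-90 41 -87.6 [ 8. 49.]
-80 34 -79.0 [ 9. 50.]
-70 19 -69.8 [22. 55.]
-60 1 -55.8 [58. 58.]
face x [-94.70271112 -87.31310268 -86.72039876 -84.1178154 ]
0
```

View pics/f1.png

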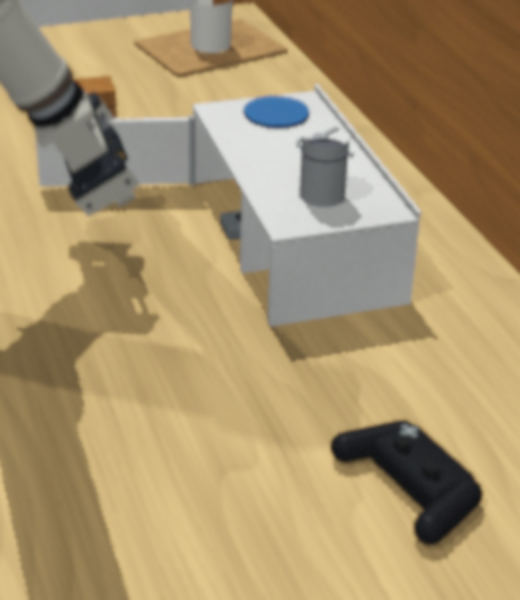

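The picture shows the remote inside the compartment (outer end at (232,222), measured at about -87 mm against -86 expected), the tin on top, the door open and the controller untouched. I'll move the arm clear.

Call:
apply_moves:
  rows: "0 -10 -30 0;0 -30 -60 0;0 -50 -90 0;0 -60 -120 0;0 -60 -120 0;0 -60 -120 0;0 -60 -120 0;0 -60 -120 0"

```text
time_s: 40.97
tool_pos: [0.4278, 0.041, 0.1632]
tcp_rot: [0.189, 0.026, 0.982, 0.013]
force: [-1.1, 0.1, -0.3]
opening: 0.008
gripper_force: 0.0
```

Run:
```python
from sh import *
s=robot.state(); print(ins(np.array(s['tool_pos'])),s['force'],np.abs(s['qd']).max(),s['time_s'])
S=ins(cloud(cam('scene')));x,y,z=S[...,0],S[...,1],S[...,2]
m=(x<-98)&(x>-320)&(y>100)&(y<300)&(z>95)&(z<108); p=S[m]
d=p[:,:2]-[-96,165]; r=np.hypot(*d.T); a=np.arctan2(-d[:,0],-d[:,1]); k=(r>60)&(r<205); print('door',k.sum(),np.median(a[k]))
c=cam('side'); S=ins(cloud(c));x,y,z=S[...,0],S[...,1],S[...,2]
m=(z>4)&(z<18)&(x>-110)&(x<-60)&(abs(y-30)<30); print('end',np.percentile(x[m],[10,25,50]))
if np.abs(s['qd']).max()<.05 and np.linalg.norm(s['force'])<3: print(workorder.sign_off())
```

```text
[-277.97657848  -11.34140735  163.20026507] [-1.05954037  0.0685844  -0.27066368] 2.184666176091194 40.9667
door 468 1.806257930175945
end [-87.36628578 -86.54499471 -84.29593544]
```

Call:
apply_moves:
  rows: "0 0 0 0;0 0 0 0;0 0 0 0;0 0 0 0;0 0 0 0;0 0 0 0"

```text
time_s: 41.57
tool_pos: [0.4265, 0.0437, 0.1622]
tcp_rot: [0.187, 0.024, 0.982, 0.017]
force: [-1.4, 0.2, 0.3]
opening: 0.01
gripper_force: 0.0
```

Run:
```python
from sh import *
s=robot.state(); print(ins(np.array(s['tool_pos'])),s['force'],np.abs(s['qd']).max(),s['time_s'])
if np.abs(s['qd']).max()<.1 and np.linalg.norm(s['force'])<3: print(workorder.sign_off())
```

```text
[-279.4472113    -8.73959129  162.20829673] [-1.35840294  0.2327984   0.28341055] 0.006433426622787248 41.5667
the job is handed in; nothing more can be done
None
```

The job is handed in: the tin is on the free part of the top board, the door is open at about 1.8 rad, and the remote is in the compartment, pressed home to about 11 N with its outer end measured within about 1 mm of the expected position.

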